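# Set up the lock fixture for the 40 degree release test

### The arm

A 6-joint arm with a two-finger parallel gripper is mounted at the origin on the work surface. World frame = base frame: x ahead of the robot, y to its left, z up, the work surface at z = 0. Lengths are in m, angles in rad, forces in N, time in s.
With the tool pointing down it reaches from about 0.425 to 0.95 m from the base axis. Payload 3.5 kg.
Tool frame: the origin (TCP) lies midway between the tips of the shut fingers; the grasp point (between the pads) lies 19 mm behind it; z points along the fingers, y is the line along which they close (so a half turn about z gives the same grasp; the last joint's range is limited). The gripper opens to 85 mm and grips with 20 to 120 N. Pads are 22 mm wide; open, the fingers measure 114 mm over their backs; the gripper's body (76 mm by 85 mm) begins 54 mm behind the grasp point. The pads swing forward as they close: fully open they stand 13 mm farther back than shut.
Start: joints at [-1.436, 0.286, 1.577, -0, 1.279, -0.15], TCP at [0.19, -0.648, 0.231] pointing down, gripper open.
Joint ranges: [-2.77, 2.77], [-0.9, 2.22], [0.21, 2.48], [-1.53, 4.67], [0.24, 2.81], [-2.84, 2.84]. Speed limits (rad/s): [2.79, 2.79, 3.14, 3.14, 3.14, 3.14].

### API

Orientations are given as [roll, pitch, yaw] about the fixed x, y, z axes, in that order (R = Rz(yaw) Ry(pitch) Rx(roll)).
In Python, from cell import robot gives the robot as it stands. The module is installed in compiled form; this text tells all that it offers.
- The arm moves only by the tool jog_arm, never from a script. Its argument "commands" is a list of rows, each an object of numbers: "dx", "dy", "dz": the shift along the tool's x, y, z in cm; "rx", "ry", "rz": the turn, a rotation vector about the tool's x, y, z in degrees; "hand": the finger opening in cm, from 0 to 8.54. A call has 1 to 12 rows; each row shifts and turns the commanded pose from where the row before left it, along the tool's axes as they then stand; what a row does not reach is not made up. A row lasts 1/10 s, in which the tool goes at most 50 mm and 8.59 degrees, less where a joint would pass 70% of its speed; a pose out of reach is approached as far as the arm can. A call is refused whole if a number of a shift passes 5 or a number of a turn 8.59, either way. A call with a gripper value outside its range is refused whole. The fingers move at their own pace and stop on an object; the grip force is fixed at half the most. Time passes only in rows, so rows that do not move let the fingers close. It gives the time, the measured TCP pose, the force, the opening and the grip force at its end, in the units of the state.
- robot.read_state(): the state, without advancing time (a new reading comes with each control period).
- robot.capture(name): name is "scene" or "top"; returns a dict with "frame" (480x640x3 uint8, blue, green, red), "depth" (480x640 float32, m along the optical axis (not along the pixel's ray), 0 where there is no reading), "intrinsics" (3x3 intrinsics, pixels), "dist" ([k1, k2, p1, p2, k3] as OpenCV has them; the pictures are not rectified), "R" (3x3) and "t" (3): a world point X has camera coordinates R X + t. Camera axes: x right, y down, z forward; pixel columns grow to the right and rows downward; lengths in m; the calibration is good to about 2 mm. A picture is of the moment at which its call begins.
- robot.job_done(): hands the job in; it is judged then, once.
The state is a dict: "t": time; "joint_positions": joint angles; "dq": joint speeds; "joint_efforts": joint torques, N m; "eef_pos": TCP position; "ee_rot": TCP orientation; "contact_force": force on the tool from outside, world axes, zero at the start; "torque": the same for the moment, N m; "grip_width": finger opening in m; "grip_force": force on a finger pad.
Only numpy, scipy, OpenCV 4.12 (cv2) and the standard library are available. Lean on these libraries where they do the work, as an engineer would, in place of code of your own. Each camera call takes 0.05 s, during which the arm holds its last target. There are 200 camera calls.

### The job

Change the lock fixture over for the 40 degree release test: put the two orange spacers left in the dock by the last test into the parts tray, slide the solenoid housing over the table, without lifting or tipping it, until it is home against both stop bars with its plunger towards the clamped latch frame, and turn the release lever until the scale of its disc reads 40 degrees at the index line. Set out the specimens too: stand each box strike that lies ready upright in the marked bay of the latch case whose faceplate is as long as its plate, centred, square to the case and with the plate facing the bolt (there may be a strike too few, then that bay stays empty). Leave the coupler arm, the lock cylinder and the screwdriver where they are.

Things in the scene. Friction and masses are not known exactly. Their poses are not given: they have to be found in the camera images.
- dock (a point): where the middle of the solenoid's underside is when home, on the table in the corner of two fixed steel stop bars 18 mm high. x (within 0.3 rad of world x) points to the end bar, 104 mm long, face at x = +55 mm; the side bar runs along x from -173 to +67 mm, face at y = -45 mm, the angle head beyond it. The -x and +y sides are open. A latch frame under a red toggle clamp stands past the end bar.
- solenoid: chunky black solenoid housing, a loose block 110 long (x), 90 wide (y), 59 high plus 3 mm ribs, about 0.7 kg, too wide for the gripper, slides with 3 to 6 N; origin at the middle of its underside, z up; a 12 mm steel plunger sticks out 25 mm from its front (+x) face, 38 mm up, so it passes over the end bar.
- solenoid_nose (a point): middle of the solenoid housing's front face at plunger height, 55 mm ahead (+x) of and 38 mm above its origin
- dial (a joint): turn of the graduated disc in rad = the scale reading (40 degrees = 0.698); grows counter-clockwise from above, 0 to 150 degrees; friction 0.2 N m, stays where left. Disc 110 mm across, face 39 mm above the table. A tick every 5 degrees, longer every 10, longest every 30, no figures; zero is the tick with a black dot at its inner end, and from it the readings rise clockwise round the disc.
- index (a point): outer end of the index line, 38 mm above the table and 78 mm from the disc's axis: a black line on a white patch on the small grey block fixed beside the disc's rim, on the robot's side; it points at the disc's axis
- lever_grip (a point): point on the disc's turning axis inside the stainless release lever fixed on the disc, 64 mm above the table; x points out along the lever, z up. The lever is a flat-sided bar 16 mm thick (y), 51 to 77 mm above the table, from 30 mm behind this point to 50 mm ahead, then a 20 mm thick end up to 77 mm. It can be pinched across its thickness here and turned with the disc about this axis.
- strike_short: the short box strike, loose, may be absent: upright steel plate 60 mm long (y), 30 high, 5 thick, with one small square opening in its front, and a dark box 30 long (y), 32 deep (x), 28 high centred behind it. Origin under the middle of its 37 mm depth (plate front at x = +18.5 mm, box from -18.5 to +13.5), z up. Can be gripped from above by the box's two ends (30 mm).
- plate_short (a point): middle of the front face of the short strike's plate, 15 mm above its underside
- bay_short (a point): middle of the white-outlined bay (50 x 112 mm) in front of the short latch case, on its fixed dark carrier plate (150 x 120, 4 thick); x points to the case, z up. Case 52 wide, 31 mm high; its steel faceplate, 60 mm long, stands 50 mm from here; one square bolt 18 mm wide reaches to 35 mm from here. The three carriers stand side by side, 130 mm apart.
- strike_middle: the middle box strike, loose, may be absent: upright steel plate 85 mm long (y), 30 high, 5 thick, with two round openings in its front, and a dark box 42 long (y), 32 deep (x), 28 high centred behind it. Origin under the middle of its 37 mm depth (plate front at x = +18.5 mm, box from -18.5 to +13.5), z up. Can be gripped from above by the box's two ends (42 mm).
- plate_middle (a point): middle of the front face of the middle strike's plate, 15 mm above its underside
- bay_middle (a point): middle of the white-outlined bay (50 x 112 mm) in front of the middle latch case, on its fixed dark carrier plate (150 x 120, 4 thick); x points to the case, z up. Case 77 wide, 31 mm high; its steel faceplate, 85 mm long, stands 50 mm from here; two round pins side by side, 14 mm thick and 24 mm apart reaches to 35 mm from here. The three carriers stand side by side, 130 mm apart.
- strike_long: the long box strike, loose, may be absent: upright steel plate 110 mm long (y), 30 high, 5 thick, with one wide opening in its front, and a dark box 54 long (y), 32 deep (x), 28 high centred behind it. Origin under the middle of its 37 mm depth (plate front at x = +18.5 mm, box from -18.5 to +13.5), z up. Can be gripped from above by the box's two ends (54 mm).
- plate_long (a point): middle of the front face of the long strike's plate, 15 mm above its underside
- bay_long (a point): middle of the white-outlined bay (50 x 112 mm) in front of the long latch case, on its fixed dark carrier plate (150 x 120, 4 thick); x points to the case, z up. Case 102 wide, 31 mm high; its steel faceplate, 110 mm long, stands 50 mm from here; one wide bolt 42 mm across reaches to 35 mm from here. The three carriers stand side by side, 130 mm apart.
- spacer_a: orange nylon spacer, a loose cylinder 34 mm across and 50 high (its z axis), left standing in the dock from the last test, origin under its middle
- spacer_a_mid (a point): middle of that spacer, 25 mm above its origin
- spacer_b: orange nylon spacer, a loose cylinder 34 mm across and 50 high (its z axis), left standing in the dock from the last test, origin under its middle
- spacer_b_mid (a point): middle of that spacer, 25 mm above its origin
- tray_in (a point): middle of the inner floor (3 mm above the table) of the open grey parts tray, fixed: inside 164 mm (x) by 94 mm (y), walls 3 mm thick, rim 28 mm above the table
- coupler_arm: steel coupler arm lying on the table, loose, 132 mm long (x), 32 mm wide at its eyes, 10 thick, origin under its middle; to be left alone
- lock_cylinder: brass door lock cylinder lying on the table, loose, 64 mm long (x), 34 wide, 17 high; to be left alone
- screwdriver: screwdriver lying on the table, loose, 190 mm long (x); to be left alone

How it is judged:
At the end, for the whole second after the job is handed in: Scale at 40 +-2.5 deg; solenoid flat, plunger to the latch frame, 6 mm and 3.4 deg from home; each strike present upright in its own case's bay, plate to the case, within 10 mm (to it), 12 mm (along it), 8 deg; both spacers in the tray; the bystanders within 30 mm of their start; all at rest (value of joint dial between 0.654498 and 0.741765 rad and velocity of joint dial between -0.03 and 0.03 rad/s and x of solenoid in the frame of dock between -0.006 and 0.006 m and y of solenoid in the frame of dock between -0.006 and 0.006 m and x of solenoid_nose in the frame of dock above 0.04 m and angle between the x axis of solenoid and the x axis of dock, either way round below 0.06 rad and height (world z) of solenoid below 0.006 m and angle between solenoid's own z axis and vertical below 0.06 rad and linear speed of each of solenoid, strike_short, strike_middle, strike_long, spacer_a, spacer_b below 0.02 m/s and x of strike_short in the frame of bay_short between -0.01 and 0.01 m and y of strike_short in the frame of bay_short between -0.012 and 0.012 m and z of strike_short in the frame of bay_short between -0.004 and 0.005 m and x of plate_short in the frame of bay_short above 0.005 m and angle between the x axis of strike_short and the x axis of bay_short, either way round below 0.14 rad and angle between each of strike_short, strike_middle, strike_long's own z axis and vertical below 0.1 rad and x of strike_middle in the frame of bay_middle between -0.01 and 0.01 m and y of strike_middle in the frame of bay_middle between -0.012 and 0.012 m and z of strike_middle in the frame of bay_middle between -0.004 and 0.005 m and x of plate_middle in the frame of bay_middle above 0.005 m and angle between the x axis of strike_middle and the x axis of bay_middle, either way round below 0.14 rad and x of strike_long in the frame of bay_long between -0.01 and 0.01 m and y of strike_long in the frame of bay_long between -0.012 and 0.012 m and z of strike_long in the frame of bay_long between -0.004 and 0.005 m and x of plate_long in the frame of bay_long above 0.005 m and angle between the x axis of strike_long and the x axis of bay_long, either way round below 0.14 rad and x of spacer_a_mid in the frame of tray_in between -0.075 and 0.075 m and y of spacer_a_mid in the frame of tray_in between -0.04 and 0.04 m and z of each of spacer_a_mid, spacer_b_mid in the frame of tray_in below 0.032 m and x of spacer_b_mid in the frame of tray_in between -0.075 and 0.075 m and y of spacer_b_mid in the frame of tray_in between -0.04 and 0.04 m and distance of each of coupler_arm, lock_cylinder, screwdriver from where it was at the start of the episode below 0.03 m); the robot touches nothing.
It fails at once if the solenoid housing is lifted off the table (over 20 mm) or tipped (over 20 degrees) (height (world z) of solenoid above 0.02 m or angle between solenoid's own z axis and vertical above 0.35 rad).
It fails at once if the coupler arm, lock cylinder or screwdriver is moved by more than 30 mm (distance of any of coupler_arm, lock_cylinder, screwdriver from where it was at the start of the episode above 0.03 m).
Of strike_short, strike_middle, strike_long only 2 to 3 are there at a start; the rules pass over those that are not, and their reading is None.
At some moment in a run one of strike_short, strike_middle, strike_long may be knocked a few centimetres aside while the robot is not near it.
It also fails if it takes over 200 s, if anything falls off the work surface, if the arm or the gripper's body presses on something with over 40 N, if the wrist force passes 120 N, or if a joint passes its speed limit or range.

## Working session

There is one attempt and no reset: what is moved stays moved. The work goes in short steps, Python scripts to look and compute and a tool call to move; the robot and the scene stay as the last step left them, time stands still between calls to the robot, and variables do not carry over. Pictures are saved under pics/ and viewed, at most 14 in all, crops included, and the job is handed in when it is done.

Besides the shell and the picture viewer there is one more tool, called after "Request:" as a command line: name --argument value ..., lists and objects as JSON in quotes. jog_arm: Moves the arm, as the interface text tells. Its arguments: {"type":"object","properties":{"commands":{"type":"array","items":{"type":"object","properties":{"dx":{"type":"number"},"dy":{"type":"number"},"dz":{"type":"number"},"rx":{"type":"number"},"ry":{"type":"number"},"rz":{"type":"number"},"hand":{"type":"number"}}}}},"required":["commands"]}

```bash
mkdir -p pics; cat > h.py <<'E'
import numpy as np, cv2
from cell import robot
def cap(name,save=None):
    c=robot.capture(name)
    np.savez('last_%s.npz'%name,**{k:np.array(v) for k,v in c.items()})
    if save: cv2.imwrite('pics/'+save,c['frame'])
    return c
def load(name): return dict(np.load('last_%s.npz'%name))
def world_img(c):
    h,w=c['depth'].shape
    u,v=np.meshgrid(np.arange(w),np.arange(h))
    p=cv2.undistortPoints(np.stack([u,v],-1).reshape(-1,1,2).astype(np.float64),c['intrinsics'],c['dist']).reshape(h,w,2)
    P=np.dstack([p,np.ones((h,w))])*c['depth'][...,None]
    return (P-c['t'])@c['R']   # R^T (P-t)
def pix2z(c,uv,z):
    p=cv2.undistortPoints(np.array(uv,float).reshape(-1,1,2),c['intrinsics'],c['dist']).reshape(-1,2)
    d=np.c_[p,np.ones(len(p))]@c['R']; o=-c['R'].T@c['t']
    return o+d*((z-o[2])/d[:,2])[:,None]
def proj(c,X):
    return cv2.projectPoints(np.array(X,float).reshape(-1,1,3),cv2.Rodrigues(c['R'])[0],c['t'],c['intrinsics'],c['dist'])[0].reshape(-1,2)
def ortho(c,x0,x1,y0,y1,z,s):
    """top view rectified on plane z; s px per m; columns = -y (left = +y), rows = -x (up=+x)"""
    W=int((y1-y0)*s);H=int((x1-x0)*s)
    u,v=np.meshgrid(np.arange(W),np.arange(H))
    X=np.dstack([x1-v/s,y1-u/s,np.full(u.shape,z)]).reshape(-1,3)
    m=proj(c,X).reshape(H,W,2).astype(np.float32)
    return cv2.remap(c['frame'],m[...,0],m[...,1],cv2.INTER_CUBIC)
E
python3 - <<'E'
from h import *
for n in ('top','scene'):
    c=cap(n,n+'0.png'); print(n,-c['R'].T@c['t'],c['R'][2],c['intrinsics'][0,0])
print(robot.read_state())
E
```

```text
top [2.96064423e-01 8.95963618e-04 1.55281998e+00] [ 0.17763831 -0.01394833 -0.98399699] 579.2563960228086
scene [1.22950449 0.05260621 1.03030854] [-0.56060295 -0.057211   -0.82610607] 502.64288896603307
{'t': 0.1, 'joint_positions': array([-1.43599119e+00,  2.87113932e-01,  1.57805124e+00, -1.45842947e-06,
        1.27859421e+00, -1.49968474e-01]), 'dq': array([-0.00163694, -0.00283084, -0.0030146 , -0.00030695,  0.00188999,
        0.00049425]), 'joint_efforts': array([ 8.81281157e-04, -4.07296085e+01, -2.93699688e+01, -1.59693591e-04,
        3.42800085e-03,  4.84973853e-06]), 'eef_pos': array([ 0.18960144, -0.64719815,  0.23004975]), 'ee_rot': array([-3.13945004e+00, -3.22343385e-04,  2.84773689e-01]), 'contact_force': array([-0.43285037,  0.73541733,  0.93378559]), 'torque': array([-0.0059125 , -0.03378358,  0.02952402]), 'grip_force': 0.0, 'grip_width': 0.08514145283933623}
```

View pics/top0.png

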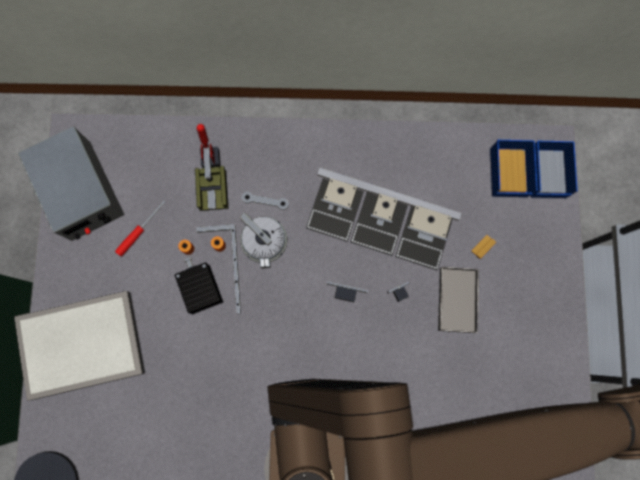

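View pics/scene0.png

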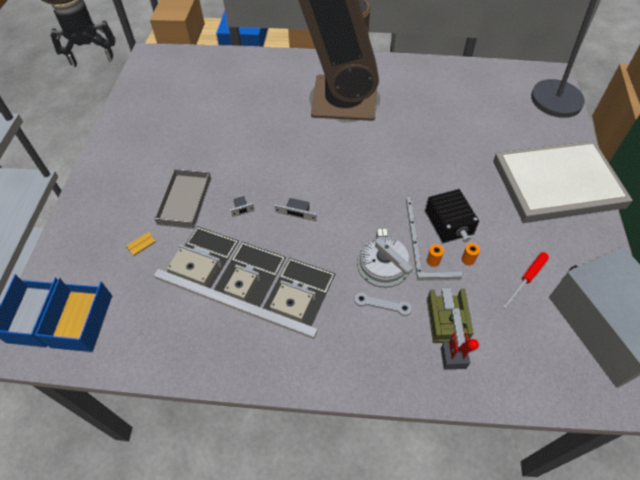

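Top view: solenoid at (198,287), spacers at (185,246) and (217,243), dial at (263,240), carriers at (335,208), (380,222) and (425,237), strikes at (345,293) and (400,293), tray at (458,300). The scene view shows just two strikes, at (240,206) and (297,208). Next I'll measure them by depth.

```bash
python3 - <<'E'
from h import *
for n in ('top','scene'):
    c=load(n); W=world_img(c)
    ok=(c['depth']>0)
    t=W[(ok)&(abs(W[...,2])<0.01)]; print(n,'table z',np.median(t[:,2]),t[:,2].std())
    m=(ok&(W[...,2]>0.008)&(W[...,2]<0.12)&(W[...,0]>0.33)&(W[...,0]<0.95)&(abs(W[...,1])<0.5)).astype(np.uint8)
    k,l,st,_=cv2.connectedComponentsWithStats(m,connectivity=4)
    for i in range(1,k):
        if st[i,4]<40: continue
        P=W[l==i]; px=st[i]
        hi=P[P[:,2]>np.percentile(P[:,2],97)-0.008]
        r=cv2.minAreaRect((hi[:,:2]*1000).astype(np.float32)); r0=cv2.minAreaRect((P[:,:2]*1000).astype(np.float32))
        f=lambda r:[[round(float(x)) for x in np.ravel(q)] for q in r]
        print(px.tolist(),'zmax',round(float(np.percentile(P[:,2],97)),3),'top',f(r),'all',f(r0))
# montages
c=load('top'); s=load('scene')
for nm,(x0,x1,y0,y1) in dict(L=(0.45,0.80,0.0,0.36),R=(0.45,0.80,-0.38,0.04)).items():
    a=ortho(c,x0,x1,y0,y1,0.03,1000); b=ortho(s,x0,x1,y0,y1,0.03,1000)
    M=np.hstack([a,b]); print(nm,M.shape); cv2.imwrite('pics/o%s.png'%nm,M)
E
```

```text
top table z 0.0008889199922636689 0.0035263879411398602
[194, 140, 35, 71, 1775] zmax 0.089 top [[787, 284], [93, 29], [2]] all [[756, 283], [178, 89], [8]]
[490, 140, 10, 56, 422] zmax 0.073 top [[801, -497], [139, 6], [0]] all [[800, -496], [7, 141], [90]]
[318, 168, 144, 75, 3627] zmax 0.038 top [[674, -198], [353, 85], [73]] all [[684, -197], [410, 119], [74]]
[242, 191, 47, 18, 314] zmax 0.018 top [[701, 131], [128, 31], [81]] all [[701, 131], [128, 31], [81]]
[124, 200, 41, 52, 311] zmax 0.031 top [[620, 464], [22, 155], [58]] all [[625, 458], [27, 170], [55]]
[240, 213, 47, 56, 1804] zmax 0.08 top [[608, 148], [105, 19], [46]] all [[584, 132], [141, 125], [2]]
[196, 223, 45, 91, 556] zmax 0.025 top [[507, 249], [240, 104], [7]] all [[507, 245], [245, 105], [9]]
[211, 236, 15, 16, 174] zmax 0.056 top [[574, 251], [32, 32], [43]] all [[573, 250], [33, 33], [86]]
[472, 236, 24, 23, 249] zmax 0.022 top [[586, -467], [30, 63], [47]] all [[585, -467], [34, 65], [48]]
[178, 239, 16, 16, 182] zmax 0.057 top [[563, 335], [32, 33], [46]] all [[563, 335], [32, 33], [43]]
[173, 257, 50, 5
[... 1441 characters left out ...]
, [33, 35], [65]] all [[564, 334], [35, 35], [29]]
[154, 245, 163, 93, 5149] zmax 0.036 top [[675, -200], [353, 84], [73]] all [[682, -195], [411, 119], [73]]
[426, 245, 18, 21, 279] zmax 0.054 top [[575, 248], [33, 33], [72]] all [[576, 248], [32, 35], [52]]
[503, 257, 38, 51, 355] zmax 0.029 top [[590, 483], [22, 71], [53]] all [[625, 454], [25, 167], [51]]
[79, 282, 33, 70, 846] zmax 0.073 top [[802, -497], [137, 5], [0]] all [[800, -497], [6, 144], [90]]
[426, 289, 47, 81, 2661] zmax 0.087 top [[794, 284], [30, 110], [87]] all [[759, 279], [180, 82], [7]]
[355, 293, 56, 23, 480] zmax 0.014 top [[702, 130], [127, 33], [80]] all [[702, 130], [127, 33], [80]]
L (350, 720, 3)
R (350, 840, 3)
```

```bash
python3 - <<'E'
from h import *
c=load('top'); s=load('scene')
M=np.vstack([ortho(q,0.42,0.70,-0.38,0.02,0.02,1000) for q in (c,s)]); cv2.imwrite('pics/oR2.png',M); print(M.shape)
E
```

```text
(558, 400, 3)
```

View pics/oL.png

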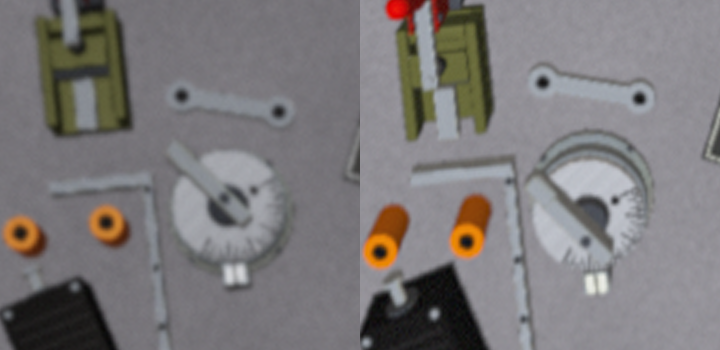

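View pics/oR2.png

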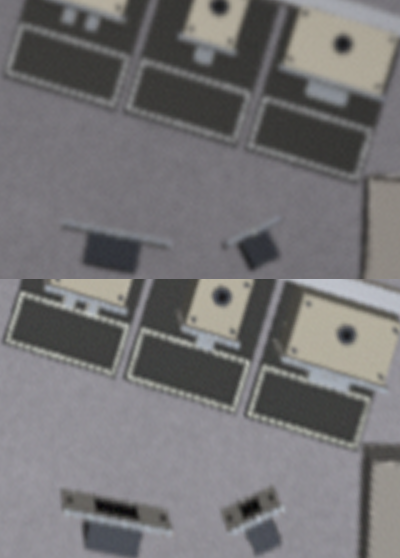

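Carriers in the rectified view run middle (two pins), short (one bolt), long (wide bolt) from left to right. The strikes present are the long one at y=-0.09 and the short one at y=-0.237, both with plates towards +x. The dial's dot is at about (254,190) and the index at (236,273). I'll set out now and refine the numbers from the stored pictures.

Request:
jog_arm --commands '[{"dx":4.15,"dy":-2.55,"hand":6},{"dx":4.15,"dy":-2.55},{"dx":4.15,"dy":-2.55},{"dx":4.15,"dy":-2.55},{"dx":4.15,"dy":-2.55},{"dx":4.15,"dy":-2.55},{"dx":4.15,"dy":-2.55},{"dx":4.15,"dy":-2.55},{"dx":4.15,"dy":-2.55},{"dx":4.15,"dy":-2.55},{"dx":4.15,"dy":-2.55}]'

```text
validation failed for argument at $.co...
```

```bash
cat > m.py <<'E'
from h import *
from scipy.optimize import least_squares
# bays: dark interior of the outline, on plane z=.004
for n in ('top','scene'):
    c=load(n); s=2000; x0,x1,y0,y1=.42,.75,-.38,.03
    o=cv2.cvtColor(ortho(c,x0,x1,y0,y1,.004,s),cv2.COLOR_BGR2GRAY)
    k,l,st,ce=cv2.connectedComponentsWithStats((o<85).astype(np.uint8),connectivity=4)
    for i in range(1,k):
        if 12000<st[i,4]<24000:
            p=np.argwhere(l==i)[:,::-1].astype(np.float32); r=cv2.minAreaRect(p)
            w=np.array([x1-r[0][1]/s,y1-r[0][0]/s]); w2=np.array([x1-ce[i][1]/s,y1-ce[i][0]/s])
            print(n,'bay',w.round(4),w2.round(4),np.round(np.array(r[1])/s*1000,1),'ang',round(r[2],1))
    # dock: fit bars from depth
    W=world_img(c); m=(c['depth']>0)&(W[...,2]>.01)&(W[...,2]<.026)
    P=W[m]; P=P[(P[:,0]>.37)&(P[:,0]<.65)&(P[:,1]>.16)&(P[:,1]<.32)][:,:2]
    def res(q):
        a=q[2];d=P-q[:2];x=d[:,0]*np.cos(a)+d[:,1]*np.sin(a);y=-d[:,0]*np.sin(a)+d[:,1]*np.cos(a)
        bx=lambda x,y,a0,a1,b0,b1:np.hypot(x-np.clip(x,a0,a1),y-np.clip(y,b0,b1))
        dd=np.minimum(np.hypot(x-np.clip(x,-.173,.067),(y+.051)),np.hypot(x-.061,y-np.clip(y,-.057,.047)))
        return dd
    f=least_squares(res,[.56,.259,.11],loss='soft_l1',f_scale=.003); print(n,'dock',f.x.round(4),np.median(f.fun).round(4),len(P))
E
python3 m.py
python3 - <<'E'
from h import *
c=load('top'); s=load('scene')
M=np.hstack([cv2.resize(ortho(q,0.50,0.69,0.045,0.225,0.039,1000),None,fx=2.2,fy=2.2,interpolation=cv2.INTER_CUBIC) for q in (c,s)]); cv2.imwrite('pics/dial0.png',M); print(M.shape)
E
```

```text
top bay [ 0.7111 -0.0696] [ 0.6953 -0.07  ] [120.7  94.4] ang 17.1
top bay [ 0.6365 -0.3144] [ 0.6172 -0.2961] [121.5  93.6] ang 17.2
top bay [ 0.639  -0.0477] [ 0.6391 -0.0476] [104.9  43.2] ang 17.0
top bay [ 0.6026 -0.1701] [ 0.6027 -0.1699] [105.7  43.3] ang 17.0
top bay [ 0.5651 -0.2932] [ 0.5648 -0.2933] [105.5  44. ] ang 17.5
top dock [0.558  0.2585 0.0874] 0.0036 666
scene bay [ 0.6779 -0.1619] [ 0.6799 -0.1552] [57. 86.] ang 16.6
scene bay [ 0.6365 -0.0486] [ 0.6364 -0.0487] [105.   42.6] ang 17.2
scene bay [ 0.6001 -0.1715] [ 0.5998 -0.1715] [104.5  43. ] ang 17.1
scene bay [ 0.5623 -0.2945] [ 0.562  -0.2944] [104.7  43.1] ang 17.1
scene dock [0.5595 0.2602 0.0826] 0.0049 906
(416, 792, 3)
```

View pics/dial0.png

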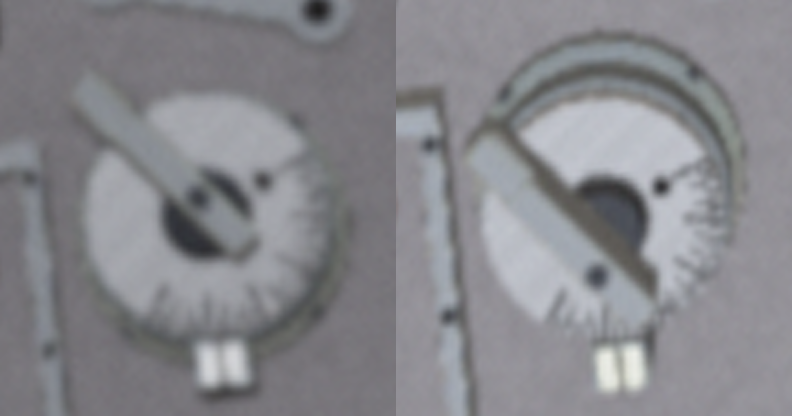

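The dial picture puts the dot at (263,181) about centre (208,215) and the index line at (222,365), so the scale reads about 115° now. The move was refused on format, so I'll retry it with fewer rows.

Request:
jog_arm --commands '[{"dx":4.15,"dy":-2.55,"dz":0,"rx":0,"ry":0,"rz":0,"hand":6},{"dx":4.15,"dy":-2.55,"dz":0,"rx":0,"ry":0,"rz":0,"hand":6}]'

```text
t: 0.3
eef_pos: [0.2547, -0.5749, 0.2302]
ee_rot: [-3.14, -0.0, 0.282]
contact_force: [1.7, 0.2, 0.8]
grip_width: 0.0602
grip_force: 0.0
```

Request:
jog_arm --commands '[{"dx":4.15,"dy":-2.55},{"dx":4.15,"dy":-2.55},{"dx":4.15,"dy":-2.55},{"dx":4.15,"dy":-2.55},{"dx":4.15,"dy":-2.55},{"dx":4.15,"dy":-2.55},{"dx":4.15,"dy":-2.55},{"dx":4.15,"dy":-2.55},{"dx":4.15,"dy":-2.55}]'

```text
validation failed for argument at $.co...
```

Request:
jog_arm --commands '[{"dx":4.15,"dy":-2.55,"dz":0,"rx":0,"ry":0,"rz":0,"hand":6},{"dx":4.15,"dy":-2.55,"dz":0,"rx":0,"ry":0,"rz":0,"hand":6},{"dx":4.15,"dy":-2.55,"dz":0,"rx":0,"ry":0,"rz":0,"hand":6},{"dx":4.15,"dy":-2.55,"dz":0,"rx":0,"ry":0,"rz":0,"hand":6},{"dx":4.15,"dy":-2.55,"dz":0,"rx":0,"ry":0,"rz":0,"hand":6},{"dx":4.15,"dy":-2.55,"dz":0,"rx":0,"ry":0,"rz":0,"hand":6},{"dx":4.15,"dy":-2.55,"dz":0,"rx":0,"ry":0,"rz":0,"hand":6},{"dx":4.15,"dy":-2.55,"dz":0,"rx":0,"ry":0,"rz":0,"hand":6},{"dx":4.15,"dy":-2.55,"dz":0,"rx":0,"ry":0,"rz":0,"hand":6}]'

```text
t: 1.2
eef_pos: [0.5498, -0.2484, 0.2309]
ee_rot: [-3.141, 0.0, 0.285]
contact_force: [0.2, -1.3, -0.2]
grip_width: 0.0599
grip_force: 0.0
```

Request:
jog_arm --commands '[{"dx":1.47,"dy":-4.63,"dz":0,"rx":0,"ry":0,"rz":0,"hand":6},{"dx":1.47,"dy":-4.63,"dz":0,"rx":0,"ry":0,"rz":0,"hand":6},{"dx":1.47,"dy":-4.63,"dz":0,"rx":0,"ry":0,"rz":0,"hand":6},{"dx":1.47,"dy":-4.63,"dz":0,"rx":0,"ry":0,"rz":0,"hand":6},{"dx":1.47,"dy":-4.63,"dz":0,"rx":0,"ry":0,"rz":0,"hand":6},{"dx":1.47,"dy":-4.63,"dz":0,"rx":0,"ry":0,"rz":0,"hand":6},{"dx":1.47,"dy":-4.63,"dz":0,"rx":0,"ry":0,"rz":0,"hand":6},{"dx":1.47,"dy":-4.63,"dz":0,"rx":0,"ry":0,"rz":0,"hand":6},{"dx":1.47,"dy":-4.63,"dz":0,"rx":0,"ry":0,"rz":0,"hand":6},{"dx":1.47,"dy":-4.63,"dz":0,"rx":0,"ry":0,"rz":0,"hand":6},{"dx":1.47,"dy":-4.63,"dz":0,"rx":0,"ry":0,"rz":0,"hand":6},{"dx":1.47,"dy":-4.63,"dz":0,"rx":0,"ry":0,"rz":0,"hand":6}]'

```text
t: 2.4
eef_pos: [0.5616, 0.3344, 0.2307]
ee_rot: [3.141, 0.001, 0.285]
contact_force: [0.8, 0.3, 0.4]
grip_width: 0.0599
grip_force: 0.0
```

Request:
jog_arm --commands '[{"dx":0.2,"dy":0,"dz":4.1,"rx":0,"ry":0,"rz":0,"hand":6},{"dx":0,"dy":0,"dz":4.1,"rx":0,"ry":0,"rz":0,"hand":6},{"dx":0,"dy":0,"dz":4.1,"rx":0,"ry":0,"rz":0,"hand":6},{"dx":0,"dy":0,"dz":4.1,"rx":0,"ry":0,"rz":0,"hand":6},{"dx":0,"dy":0,"dz":4.1,"rx":0,"ry":0,"rz":0,"hand":6},{"dx":0,"dy":0,"dz":0,"rx":0,"ry":0,"rz":0,"hand":6},{"dx":0,"dy":0,"dz":0,"rx":0,"ry":0,"rz":0,"hand":2.5},{"dx":0,"dy":0,"dz":0,"rx":0,"ry":0,"rz":0,"hand":2.5},{"dx":0,"dy":0,"dz":0,"rx":0,"ry":0,"rz":0,"hand":2.5},{"dx":0,"dy":0,"dz":0,"rx":0,"ry":0,"rz":0,"hand":2.5},{"dx":0,"dy":0,"dz":-3,"rx":0,"ry":0,"rz":0,"hand":2.5},{"dx":0,"dy":0,"dz":-4,"rx":0,"ry":0,"rz":0,"hand":2.5}]'

```text
t: 3.6
eef_pos: [0.5624, 0.3323, 0.0953]
ee_rot: [3.141, 0.005, 0.285]
contact_force: [1.0, 0.4, -0.4]
grip_width: 0.032
grip_force: 59.6
```

Request:
jog_arm --commands '[{"dx":0,"dy":0,"dz":-4,"rx":0,"ry":0,"rz":0,"hand":2.5},{"dx":0,"dy":0,"dz":-3.5,"rx":0,"ry":0,"rz":0,"hand":2.5},{"dx":-1.92,"dy":4.5,"dz":0,"rx":0,"ry":0,"rz":0,"hand":2.5},{"dx":-1.92,"dy":4.5,"dz":0,"rx":0,"ry":0,"rz":0,"hand":2.5},{"dx":-1.92,"dy":4.5,"dz":0,"rx":0,"ry":0,"rz":0,"hand":2.5},{"dx":-1.92,"dy":4.5,"dz":0,"rx":0,"ry":0,"rz":0,"hand":2.5},{"dx":-1.92,"dy":4.5,"dz":0,"rx":0,"ry":0,"rz":0,"hand":2.5},{"dx":-1.92,"dy":4.5,"dz":0,"rx":0,"ry":0,"rz":0,"hand":2.5},{"dx":-1.92,"dy":4.5,"dz":0,"rx":0,"ry":0,"rz":0,"hand":2.5},{"dx":-1.92,"dy":4.5,"dz":0,"rx":0,"ry":0,"rz":0,"hand":2.5},{"dx":-1.92,"dy":4.5,"dz":0,"rx":0,"ry":0,"rz":0,"hand":2.5},{"dx":-1.92,"dy":4.5,"dz":0,"rx":0,"ry":0,"rz":0,"hand":2.5}]'

```text
t: 4.8
eef_pos: [0.506, -0.1548, 0.1728]
ee_rot: [3.14, -0.002, 0.285]
contact_force: [0.1, -0.2, -0.8]
grip_width: 0.032
grip_force: 59.7
```

Request:
jog_arm --commands '[{"dx":-1.92,"dy":4.5,"dz":0,"rx":0,"ry":0,"rz":0,"hand":2.5},{"dx":-1.92,"dy":4.5,"dz":0,"rx":0,"ry":0,"rz":0,"hand":2.5},{"dx":-1.92,"dy":4.5,"dz":0,"rx":0,"ry":0,"rz":0,"hand":2.5},{"dx":-1.92,"dy":4.5,"dz":0,"rx":0,"ry":0,"rz":0,"hand":2.5},{"dx":-1.92,"dy":4.5,"dz":0,"rx":0,"ry":0,"rz":0,"hand":2.5},{"dx":0,"dy":0,"dz":4,"rx":0,"ry":0,"rz":0,"hand":2.5},{"dx":0,"dy":0,"dz":4,"rx":0,"ry":0,"rz":0,"hand":2.5},{"dx":0,"dy":0,"dz":0,"rx":0,"ry":0,"rz":0,"hand":2.5}]'

```text
t: 5.6
eef_pos: [0.4739, -0.3927, 0.0854]
ee_rot: [-3.13, 0.005, 0.284]
contact_force: [-0.9, 1.2, -1.8]
grip_width: 0.0318
grip_force: 59.7
```

Request:
jog_arm --commands '[{"dx":0,"dy":0,"dz":3,"rx":0,"ry":0,"rz":0,"hand":2.5},{"dx":0,"dy":0,"dz":2.6,"rx":0,"ry":0,"rz":0,"hand":2.5},{"dx":0,"dy":0,"dz":0,"rx":0,"ry":0,"rz":0,"hand":2.5},{"dx":0,"dy":0,"dz":0,"rx":0,"ry":0,"rz":0,"hand":5},{"dx":0,"dy":0,"dz":0,"rx":0,"ry":0,"rz":0,"hand":5},{"dx":0,"dy":0,"dz":0,"rx":0,"ry":0,"rz":0,"hand":5},{"dx":0,"dy":0,"dz":-3,"rx":0,"ry":0,"rz":0,"hand":5},{"dx":0,"dy":0,"dz":-5,"rx":0,"ry":0,"rz":0,"hand":5},{"dx":0,"dy":0,"dz":-5,"rx":0,"ry":0,"rz":0,"hand":5},{"dx":0,"dy":0,"dz":0,"rx":0,"ry":0,"rz":0,"hand":6}]'

```text
t: 6.6
eef_pos: [0.4813, -0.4, 0.1771]
ee_rot: [3.124, -0.008, 0.285]
contact_force: [-0.7, 0.0, -0.6]
grip_width: 0.0595
grip_force: 0.0
```

Request:
jog_arm --commands '[{"dx":1.95,"dy":-4.26,"dz":0,"rx":0,"ry":0,"rz":0,"hand":6},{"dx":1.95,"dy":-4.26,"dz":0,"rx":0,"ry":0,"rz":0,"hand":6},{"dx":1.95,"dy":-4.26,"dz":0,"rx":0,"ry":0,"rz":0,"hand":6},{"dx":1.95,"dy":-4.26,"dz":0,"rx":0,"ry":0,"rz":0,"hand":6},{"dx":1.95,"dy":-4.26,"dz":0,"rx":0,"ry":0,"rz":0,"hand":6},{"dx":1.95,"dy":-4.26,"dz":0,"rx":0,"ry":0,"rz":0,"hand":6},{"dx":1.95,"dy":-4.26,"dz":0,"rx":0,"ry":0,"rz":0,"hand":6},{"dx":1.95,"dy":-4.26,"dz":0,"rx":0,"ry":0,"rz":0,"hand":6},{"dx":1.95,"dy":-4.26,"dz":0,"rx":0,"ry":0,"rz":0,"hand":6},{"dx":1.95,"dy":-4.26,"dz":0,"rx":0,"ry":0,"rz":0,"hand":6},{"dx":1.95,"dy":-4.26,"dz":0,"rx":0,"ry":0,"rz":0,"hand":6},{"dx":0,"dy":0,"dz":0,"rx":0,"ry":0,"rz":0,"hand":6}]'

```text
t: 7.8
eef_pos: [0.5519, 0.1192, 0.1665]
ee_rot: [-3.141, -0.003, 0.291]
contact_force: [-0.8, -0.9, 0.3]
grip_width: 0.0598
grip_force: 0.0
```

```bash
python3 - <<'E'
from h import *
s=robot.read_state(); print(s['eef_pos'],s['ee_rot'])
c=cap('top'); W=world_img(c)
for nm,b in dict(tray=(.35,.53,-.45,-.34),A=(.53,.61,.225,.28)).items():
    m=(c['depth']>0)&(W[...,0]>b[0])&(W[...,0]<b[1])&(W[...,1]>b[2])&(W[...,1]<b[3])&(W[...,2]>.04)
    f=c['frame'].astype(int); m&=(f[...,2]>f[...,0]+70)
    P=W[m]; print(nm,len(P),P.mean(0) if len(P) else 0,P.max(0) if len(P) else 0)
E
```

```text
[0.55188328 0.11920971 0.16653825] [-3.14074281e+00 -2.79570151e-03  2.90958225e-01]
tray 124 [ 0.47514051 -0.39197312  0.05333228] [ 0.49188985 -0.37665777  0.06092401]
A 80 [0.57341474 0.25468086 0.05070583] [0.59080167 0.26618461 0.05936171]
```

Request:
jog_arm --commands '[{"dx":1.97,"dy":-3.94,"dz":0,"rx":0,"ry":0,"rz":0,"hand":6},{"dx":1.97,"dy":-3.94,"dz":0,"rx":0,"ry":0,"rz":0,"hand":6},{"dx":1.97,"dy":-3.94,"dz":0,"rx":0,"ry":0,"rz":0,"hand":6},{"dx":0,"dy":0,"dz":4.7,"rx":0,"ry":0,"rz":0,"hand":6},{"dx":0,"dy":0,"dz":4.7,"rx":0,"ry":0,"rz":0,"hand":6},{"dx":0,"dy":0,"dz":4.6,"rx":0,"ry":0,"rz":0,"hand":6},{"dx":0,"dy":0,"dz":0,"rx":0,"ry":0,"rz":0,"hand":6},{"dx":0,"dy":0,"dz":0,"rx":0,"ry":0,"rz":0,"hand":2.5},{"dx":0,"dy":0,"dz":0,"rx":0,"ry":0,"rz":0,"hand":2.5},{"dx":0,"dy":0,"dz":0,"rx":0,"ry":0,"rz":0,"hand":2.5},{"dx":0,"dy":0,"dz":0,"rx":0,"ry":0,"rz":0,"hand":2.5}]'

```text
t: 8.95
eef_pos: [0.5776, 0.2446, 0.029]
ee_rot: [3.141, -0.006, 0.285]
contact_force: [0.9, -0.5, 4.3]
grip_width: 0.0322
grip_force: 59.7
```

Request:
jog_arm --commands '[{"dx":0,"dy":0,"dz":-4.7,"rx":0,"ry":0,"rz":0,"hand":2.5},{"dx":0,"dy":0,"dz":-4.7,"rx":0,"ry":0,"rz":0,"hand":2.5},{"dx":0,"dy":0,"dz":-4.7,"rx":0,"ry":0,"rz":0,"hand":2.5},{"dx":-2.5,"dy":4.02,"dz":0,"rx":0,"ry":0,"rz":0,"hand":2.5},{"dx":-2.5,"dy":4.02,"dz":0,"rx":0,"ry":0,"rz":0,"hand":2.5},{"dx":-2.5,"dy":4.02,"dz":0,"rx":0,"ry":0,"rz":0,"hand":2.5},{"dx":-2.5,"dy":4.02,"dz":0,"rx":0,"ry":0,"rz":0,"hand":2.5},{"dx":-2.5,"dy":4.02,"dz":0,"rx":0,"ry":0,"rz":0,"hand":2.5},{"dx":-2.5,"dy":4.02,"dz":0,"rx":0,"ry":0,"rz":0,"hand":2.5},{"dx":-2.5,"dy":4.02,"dz":0,"rx":0,"ry":0,"rz":0,"hand":2.5},{"dx":-2.5,"dy":4.02,"dz":0,"rx":0,"ry":0,"rz":0,"hand":2.5},{"dx":-2.5,"dy":4.02,"dz":0,"rx":0,"ry":0,"rz":0,"hand":2.5}]'

```text
t: 10.15
eef_pos: [0.4602, -0.1679, 0.1677]
ee_rot: [3.14, -0.002, 0.285]
contact_force: [1.5, -0.5, -1.0]
grip_width: 0.0322
grip_force: 59.6
```

Request:
jog_arm --commands '[{"dx":-2.5,"dy":4.02,"dz":0,"rx":0,"ry":0,"rz":0,"hand":2.5},{"dx":-2.5,"dy":4.02,"dz":0,"rx":0,"ry":0,"rz":0,"hand":2.5},{"dx":-2.5,"dy":4.02,"dz":0,"rx":0,"ry":0,"rz":0,"hand":2.5},{"dx":-2.5,"dy":4.02,"dz":0,"rx":0,"ry":0,"rz":0,"hand":2.5},{"dx":-2.5,"dy":4.02,"dz":0,"rx":0,"ry":0,"rz":0,"hand":2.5},{"dx":0,"dy":0,"dz":4,"rx":0,"ry":0,"rz":0,"hand":2.5},{"dx":0,"dy":0,"dz":4,"rx":0,"ry":0,"rz":0,"hand":2.5},{"dx":0,"dy":0,"dz":0,"rx":0,"ry":0,"rz":0,"hand":2.5},{"dx":0,"dy":0,"dz":0,"rx":0,"ry":0,"rz":0,"hand":2.5}]'

```text
t: 11.05
eef_pos: [0.3972, -0.3939, 0.0869]
ee_rot: [-3.141, 0.0, 0.285]
contact_force: [-0.3, -0.7, -0.0]
grip_width: 0.032
grip_force: 59.6
```

Request:
jog_arm --commands '[{"dx":0,"dy":0,"dz":3,"rx":0,"ry":0,"rz":0,"hand":2.5},{"dx":0,"dy":0,"dz":2.4,"rx":0,"ry":0,"rz":0,"hand":2.5},{"dx":0,"dy":0,"dz":0,"rx":0,"ry":0,"rz":0,"hand":2.5},{"dx":0,"dy":0,"dz":0,"rx":0,"ry":0,"rz":0,"hand":5},{"dx":0,"dy":0,"dz":0,"rx":0,"ry":0,"rz":0,"hand":5},{"dx":0,"dy":0,"dz":0,"rx":0,"ry":0,"rz":0,"hand":5},{"dx":0,"dy":0,"dz":-3,"rx":0,"ry":0,"rz":0,"hand":5},{"dx":0,"dy":0,"dz":-4,"rx":0,"ry":0,"rz":0,"hand":5},{"dx":0,"dy":0,"dz":-5,"rx":0,"ry":0,"rz":-8.3,"hand":5},{"dx":0,"dy":0,"dz":0,"rx":0,"ry":0,"rz":0,"hand":5}]'

```text
t: 12.05
eef_pos: [0.4005, -0.3985, 0.1621]
ee_rot: [3.125, -0.003, 0.432]
contact_force: [0.1, -1.3, 0.3]
grip_width: 0.05
grip_force: 0.0
```

```bash
cat > strike.py <<'E'
from h import *
from scipy.optimize import least_squares
def fit(c,L,B,q0):
    """strike pose (x,y,yaw) from the depth points of the top faces: plate L x 5 and box B x 32"""
    W=world_img(c); P=W[(c['depth']>0)&(W[...,2]>.022)&(W[...,2]<.048)]
    P=P[np.hypot(P[:,0]-q0[0],P[:,1]-q0[1])<.075][:,:2]
    best=None
    for a0 in (q0[2]-.2,q0[2],q0[2]+.2):
        def res(q):
            a=q[2];d=P-q[:2];x=d[:,0]*np.cos(a)+d[:,1]*np.sin(a);y=-d[:,0]*np.sin(a)+d[:,1]*np.cos(a)
            D=lambda x0,x1,h:np.hypot(x-np.clip(x,x0,x1),y-np.clip(y,-h,h))
            return np.r_[np.minimum(D(.0135,.0185,L/2),D(-.0185,.0135,B/2)), .05*(np.array([x.max()-.0185,x.min()+.0185,y.max()-L/2,y.min()+L/2]))*10]
        f=least_squares(res,[q0[0],q0[1],a0])
        if best is None or f.cost<best.cost: best=f
    return best.x,len(P)
if __name__=='__main__':
    s=robot.read_state(); print(s['eef_pos'],s['ee_rot'])
    for n in ('top','scene'):
        c=cap(n)
        print(n,'short',fit(c,.06,.03,[.453,-.237,.43]),'long',fit(c,.11,.054,[.451,-.0935,-.175]))
E
python3 strike.py; python3 - <<'E'
from h import *
c=load('top'); s=load('scene')
M=np.hstack([ortho(q,0.35,0.70,-0.45,0.0,0.03,850) for q in (c,s)]); cv2.imwrite('pics/r3.png',M); print(M.shape)
E
```

```text
[ 0.40051676 -0.39852361  0.16212959] [ 3.12460773e+00 -3.09310061e-03  4.31826414e-01]
top short (array([ 0.45356636, -0.23773597,  0.44613847]), 183) long (array([ 0.45077415, -0.09221764, -0.19901802]), 334)
scene short (array([ 0.45353856, -0.23824996,  0.43935073]), 203) long (array([ 0.45113041, -0.09229892, -0.19296844]), 366)
(297, 764, 3)
```

View pics/r3.png

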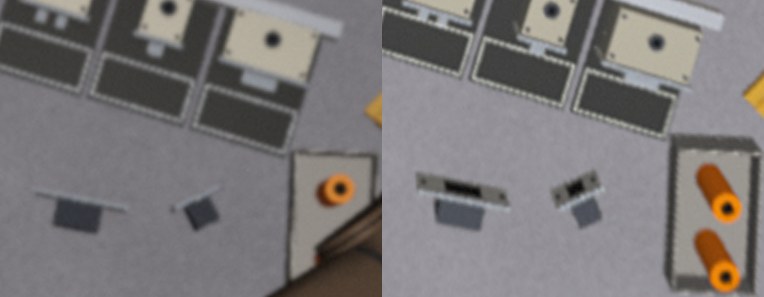

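The scene view shows both spacers standing in the tray at (725,207) and (722,272), and both strikes where they were. Now the short strike.

Request:
jog_arm --commands '[{"dx":2.82,"dy":-3.09,"dz":0,"rx":0,"ry":0,"rz":-0.6,"hand":5},{"dx":2.82,"dy":-3.09,"dz":0,"rx":0,"ry":0,"rz":0,"hand":5},{"dx":2.82,"dy":-3.09,"dz":0,"rx":0,"ry":0,"rz":0,"hand":5},{"dx":2.82,"dy":-3.09,"dz":0,"rx":0,"ry":0,"rz":0,"hand":5},{"dx":0,"dy":0,"dz":4.5,"rx":0,"ry":0,"rz":0,"hand":5},{"dx":0,"dy":0,"dz":4.5,"rx":0,"ry":0,"rz":0,"hand":5},{"dx":0,"dy":0,"dz":0,"rx":0,"ry":0,"rz":0,"hand":5},{"dx":0,"dy":0,"dz":0,"rx":0,"ry":0,"rz":0,"hand":5}]'

```text
t: 12.95
eef_pos: [0.446, -0.2336, 0.0612]
ee_rot: [-3.138, 0.002, 0.44]
contact_force: [0.4, -0.5, 0.4]
grip_width: 0.0502
grip_force: 0.0
```

Request:
jog_arm --commands '[{"dx":0.2,"dy":0.7,"dz":2.5,"rx":0,"ry":0,"rz":0,"hand":5},{"dx":0,"dy":0,"dz":2.2,"rx":0,"ry":0,"rz":0,"hand":5},{"dx":0,"dy":0,"dz":0.7,"rx":0,"ry":0,"rz":0,"hand":5},{"dx":0,"dy":0,"dz":0,"rx":0,"ry":0,"rz":0,"hand":5},{"dx":0,"dy":0,"dz":0,"rx":0,"ry":0,"rz":0,"hand":5}]'

```text
t: 13.45
eef_pos: [0.4529, -0.2409, 0.0102]
ee_rot: [3.139, -0.001, 0.44]
contact_force: [0.2, -0.4, 0.1]
grip_width: 0.0503
grip_force: 0.0
```

Request:
jog_arm --commands '[{"dx":0,"dy":-0.2,"dz":0.3,"rx":0,"ry":0,"rz":0,"hand":5},{"dx":0,"dy":0,"dz":0,"rx":0,"ry":0,"rz":0,"hand":2},{"dx":0,"dy":0,"dz":0,"rx":0,"ry":0,"rz":0,"hand":2},{"dx":0,"dy":0,"dz":0,"rx":0,"ry":0,"rz":0,"hand":2},{"dx":0,"dy":0,"dz":0,"rx":0,"ry":0,"rz":0,"hand":2}]'

```text
t: 13.95
eef_pos: [0.4516, -0.2385, 0.0063]
ee_rot: [3.14, -0.001, 0.44]
contact_force: [-0.2, 1.4, 6.0]
grip_width: 0.0289
grip_force: 60.6
```

Request:
jog_arm --commands '[{"dx":0,"dy":0,"dz":-4,"rx":0,"ry":0,"rz":0,"hand":2},{"dx":0,"dy":0,"dz":-4,"rx":0,"ry":0,"rz":8.44,"hand":2},{"dx":0,"dy":0,"dz":0,"rx":0,"ry":0,"rz":8.44,"hand":2},{"dx":0,"dy":0,"dz":0,"rx":0,"ry":0,"rz":8.44,"hand":2},{"dx":0,"dy":0,"dz":0,"rx":0,"ry":0,"rz":8.44,"hand":2},{"dx":0,"dy":0,"dz":0,"rx":0,"ry":0,"rz":8.44,"hand":2},{"dx":3.02,"dy":-2.72,"dz":0,"rx":0,"ry":0,"rz":0,"hand":2},{"dx":3.02,"dy":-2.72,"dz":0,"rx":0,"ry":0,"rz":0,"hand":2},{"dx":3.02,"dy":-2.72,"dz":0,"rx":0,"ry":0,"rz":0,"hand":2},{"dx":3.02,"dy":-2.72,"dz":0,"rx":0,"ry":0,"rz":0,"hand":2},{"dx":0,"dy":0,"dz":0,"rx":0,"ry":0,"rz":0,"hand":2},{"dx":0,"dy":0,"dz":0,"rx":0,"ry":0,"rz":0,"hand":2}]'

```text
t: 15.15
eef_pos: [0.598, -0.1684, 0.084]
ee_rot: [-3.142, 0.003, -0.295]
contact_force: [0.3, 0.0, -0.8]
grip_width: 0.0287
grip_force: 59.8
```

Request:
jog_arm --commands '[{"dx":0.1,"dy":0.15,"dz":4,"rx":0,"ry":0,"rz":0,"hand":2},{"dx":0,"dy":0,"dz":2.5,"rx":0,"ry":0,"rz":0,"hand":2},{"dx":0,"dy":0,"dz":0.7,"rx":0,"ry":0,"rz":0,"hand":2},{"dx":0,"dy":0,"dz":0,"rx":0,"ry":0,"rz":0,"hand":2},{"dx":0,"dy":0,"dz":0,"rx":0,"ry":0,"rz":0,"hand":2},{"dx":0,"dy":0,"dz":0,"rx":0,"ry":0,"rz":0,"hand":2}]'

```text
t: 15.75
eef_pos: [0.599, -0.1716, 0.0142]
ee_rot: [3.141, -0.002, -0.297]
contact_force: [-0.0, 0.3, -1.5]
grip_width: 0.0289
grip_force: 59.9
```

Request:
jog_arm --commands '[{"dx":0,"dy":0,"dz":0.35,"rx":0,"ry":0,"rz":0,"hand":2},{"dx":0,"dy":0,"dz":0,"rx":0,"ry":0,"rz":0,"hand":2},{"dx":0,"dy":0,"dz":0,"rx":0,"ry":0,"rz":0,"hand":4.5},{"dx":0,"dy":0,"dz":0,"rx":0,"ry":0,"rz":0,"hand":4.5},{"dx":0,"dy":0,"dz":0,"rx":0,"ry":0,"rz":0,"hand":4.5},{"dx":0,"dy":0,"dz":-3,"rx":0,"ry":0,"rz":0,"hand":5},{"dx":0,"dy":0,"dz":-4,"rx":0,"ry":0,"rz":0,"hand":7.5},{"dx":0,"dy":0,"dz":-3,"rx":0,"ry":0,"rz":-5.8,"hand":7.5},{"dx":0,"dy":0,"dz":0,"rx":0,"ry":0,"rz":0,"hand":7.5},{"dx":0,"dy":0,"dz":0,"rx":0,"ry":0,"rz":0,"hand":7.5}]'

```text
t: 16.75
eef_pos: [0.5993, -0.1712, 0.1108]
ee_rot: [3.141, -0.002, -0.196]
contact_force: [0.1, 0.5, -0.9]
grip_width: 0.0746
grip_force: 0.0
```

Request:
jog_arm --commands '[{"dx":-4.08,"dy":-1.21,"dz":0,"rx":0,"ry":0,"rz":0,"hand":7.5},{"dx":-4.08,"dy":-1.21,"dz":0,"rx":0,"ry":0,"rz":0,"hand":7.5},{"dx":-4.08,"dy":-1.21,"dz":0,"rx":0,"ry":0,"rz":0,"hand":7.5},{"dx":-4.08,"dy":-1.21,"dz":0,"rx":0,"ry":0,"rz":0,"hand":7.5},{"dx":0,"dy":0,"dz":2.5,"rx":0,"ry":0,"rz":0,"hand":7.5},{"dx":0,"dy":0,"dz":2.5,"rx":0,"ry":0,"rz":0,"hand":7.5},{"dx":0,"dy":0,"dz":0,"rx":0,"ry":0,"rz":0,"hand":7.5},{"dx":0,"dy":0,"dz":0,"rx":0,"ry":0,"rz":0,"hand":7.5}]'

```text
t: 17.55
eef_pos: [0.4471, -0.0914, 0.0587]
ee_rot: [-3.141, 0.003, -0.196]
contact_force: [0.9, 0.0, -0.5]
grip_width: 0.0746
grip_force: 0.0
```

```bash
python3 - <<'E'
from strike import *
s=robot.read_state(); print(s['eef_pos'],s['ee_rot'])
c=cap('top'); t=cap('scene')
print('short top',fit(c,.06,.03,[.601,-.171,-.297])) 
print('short sc',fit(t,.06,.03,[.601,-.171,-.297])) 
print('long top',fit(c,.11,.054,[.451,-.0923,-.196])); print('long sc',fit(t,.11,.054,[.451,-.0923,-.196]))
M=np.hstack([ortho(q,0.38,0.70,-0.35,0.0,0.03,1100) for q in (c,t)]); cv2.imwrite('pics/r4.png',M); print(M.shape)
E
```

```text
[ 0.44708471 -0.0914264   0.05865331] [-3.14073734  0.00349891 -0.19556837]
short top (array([ 0.62398798, -0.18077942, -1.09783639]), 407)
short sc (array([ 0.62593176, -0.18045346, -1.0532545 ]), 522)Traceback (most recent call last):
  File "<stdin>", line 6, in <module>
  File "strike.py", line 13, in fit
    f=least_squares(res,[q0[0],q0[1],a0])
    return func(*args, **kwargs)
    vector_fun = VectorFunction(
        fun_wrapped,
    ...<6 lines>...
        workers=workers
    )
    self._update_fun()
    ~~~~~~~~~~~~~~~~^^
    self.f = self.fun_wrapped(xp_copy(self.x))
             ~~~~~~~~~~~~~~~~^^^^^^^^^^^^^^^^^
    return np.atleast_1d(self.fun(x))
                         ~~~~~~~~^^^
    return self.f(x, *self.args, **self.kwargs)
           ~~~~~~^^^^^^^^^^^^^^^^^^^^^^^^^^^^^^
  File "strike.py", line 12, in res
    return np.r_[np.minimum(D(.0135,.0185,L/2),D(-.0185,.0135,B/2)), .05*(np.array([x.max()-.0185,x.min()+.0185,y.max()-L/2,y.min()+L/2]))*10]
                                                                                    ~~~~~^^
    return umr_maximum(a, axis, None, out, keepdims, initial, where)
ValueError: zero-size array to reduction operation maximum which has no identity
```

```bash
sed -i 's/<.075\]\[:,:2\]/<rad][:,:2]\n    P=P if bay is None else P[(P-bay[:2])@[np.cos(bay[2]),np.sin(bay[2])]<.028]/; s/def fit(c,L,B,q0):/def fit(c,L,B,q0,rad=.075,bay=None):/' strike.py
cat > bays.py <<'E'
BS=[.601,-.1707,-.297]; BL=[.5637,-.2938,-.297]
E
python3 - <<'E'
from strike import *; from bays import *
c=load('top'); t=load('scene')
for q in (c,t): print('short',fit(q,.06,.03,BS,.075,BS))
print('long sc',fit(t,.11,.054,[.451,-.0923,-.196]))
M=np.hstack([ortho(q,0.38,0.70,-0.35,0.0,0.03,1100) for q in (c,t)]); cv2.imwrite('pics/r4.png',M)
E
```

```text
short (array([ 0.60089129, -0.17025819, -0.31480678]), 196)
short (array([ 0.60110816, -0.17054461, -0.29923301]), 258)
long sc (array([ 0.45085454, -0.09281546, -0.19267702]), 359)
```

View pics/r4.png

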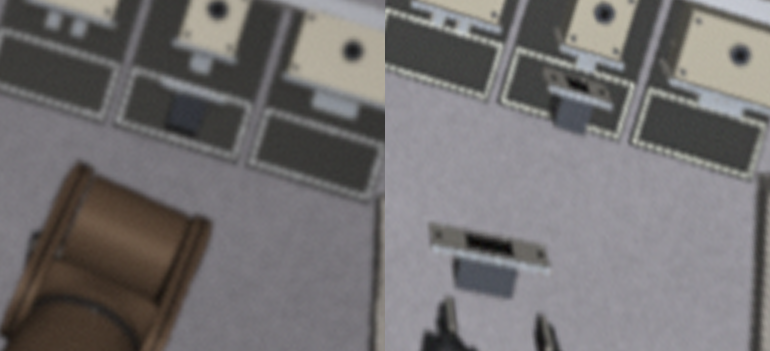

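The short strike stands square in its bay at (585,90), and the long one still lies ready at (490,260). Next I'll grip the long one.

Request:
jog_arm --commands '[{"dx":0.1,"dy":0.1,"dz":2.5,"rx":0,"ry":0,"rz":0,"hand":7.5},{"dx":0,"dy":0,"dz":2,"rx":0,"ry":0,"rz":0,"hand":7.5},{"dx":0,"dy":0,"dz":0.8,"rx":0,"ry":0,"rz":0,"hand":7.5},{"dx":0,"dy":0,"dz":0,"rx":0,"ry":0,"rz":0,"hand":7.5},{"dx":0,"dy":0,"dz":0,"rx":0,"ry":0,"rz":0,"hand":4.5},{"dx":0,"dy":0,"dz":0,"rx":0,"ry":0,"rz":0,"hand":4.5},{"dx":0,"dy":0,"dz":0,"rx":0,"ry":0,"rz":0,"hand":4.5},{"dx":0,"dy":0,"dz":0,"rx":0,"ry":0,"rz":0,"hand":4.5}]'

```text
t: 18.45
eef_pos: [0.4504, -0.0937, 0.0085]
ee_rot: [3.141, -0.003, -0.195]
contact_force: [-0.0, 0.6, 6.2]
grip_width: 0.0527
grip_force: 65.4
```

Request:
jog_arm --commands '[{"dx":0,"dy":0,"dz":-4,"rx":0,"ry":0,"rz":0,"hand":4.5},{"dx":0,"dy":0,"dz":-4,"rx":0,"ry":0,"rz":5.84,"hand":4.5},{"dx":3.34,"dy":3.16,"dz":0,"rx":0,"ry":0,"rz":0,"hand":4.5},{"dx":3.34,"dy":3.16,"dz":0,"rx":0,"ry":0,"rz":0,"hand":4.5},{"dx":3.34,"dy":3.16,"dz":0,"rx":0,"ry":0,"rz":0,"hand":4.5},{"dx":3.34,"dy":3.16,"dz":0,"rx":0,"ry":0,"rz":0,"hand":4.5},{"dx":3.34,"dy":3.16,"dz":0,"rx":0,"ry":0,"rz":0,"hand":4.5},{"dx":0,"dy":0,"dz":0,"rx":0,"ry":0,"rz":0,"hand":4.5},{"dx":0,"dy":0,"dz":0,"rx":0,"ry":0,"rz":0,"hand":4.5}]'

```text
t: 19.35
eef_pos: [0.5616, -0.2933, 0.0855]
ee_rot: [-3.141, 0.003, -0.298]
contact_force: [-0.4, 0.6, -2.1]
grip_width: 0.0527
grip_force: 64.6
```

Request:
jog_arm --commands '[{"dx":0.1,"dy":0,"dz":4,"rx":0,"ry":0,"rz":0,"hand":4.5},{"dx":0,"dy":0,"dz":2.3,"rx":0,"ry":0,"rz":0,"hand":4.5},{"dx":0,"dy":0,"dz":0.6,"rx":0,"ry":0,"rz":0,"hand":4.5},{"dx":0,"dy":0,"dz":0,"rx":0,"ry":0,"rz":0,"hand":4.5},{"dx":0,"dy":0,"dz":0,"rx":0,"ry":0,"rz":0,"hand":4.5}]'

```text
t: 19.85
eef_pos: [0.564, -0.2932, 0.0193]
ee_rot: [3.141, -0.002, -0.296]
contact_force: [0.7, -0.2, -1.8]
grip_width: 0.0529
grip_force: 64.6
```

Request:
jog_arm --commands '[{"dx":0,"dy":0,"dz":0.6,"rx":0,"ry":0,"rz":0,"hand":4.5},{"dx":0,"dy":0,"dz":0,"rx":0,"ry":0,"rz":0,"hand":4.5},{"dx":0,"dy":0,"dz":0,"rx":0,"ry":0,"rz":0,"hand":7},{"dx":0,"dy":0,"dz":0,"rx":0,"ry":0,"rz":0,"hand":7},{"dx":0,"dy":0,"dz":0,"rx":0,"ry":0,"rz":0,"hand":7},{"dx":0,"dy":0,"dz":-3,"rx":0,"ry":0,"rz":0,"hand":7},{"dx":0,"dy":0,"dz":-4,"rx":0,"ry":0,"rz":0,"hand":7},{"dx":0,"dy":0,"dz":-5,"rx":0,"ry":0,"rz":0,"hand":7},{"dx":0,"dy":0,"dz":-4,"rx":0,"ry":0,"rz":0,"hand":4},{"dx":0,"dy":0,"dz":0,"rx":0,"ry":0,"rz":0,"hand":4}]'

```text
t: 20.85
eef_pos: [0.5671, -0.2961, 0.1812]
ee_rot: [3.136, -0.015, -0.297]
contact_force: [0.0, 0.1, 0.2]
grip_width: 0.042
grip_force: 0.0
```

Request:
jog_arm --commands '[{"dx":0,"dy":0,"dz":0,"rx":0,"ry":0,"rz":-7.88,"hand":4},{"dx":0,"dy":0,"dz":0,"rx":0,"ry":0,"rz":-7.88,"hand":4},{"dx":0,"dy":0,"dz":0,"rx":0,"ry":0,"rz":-7.88,"hand":4},{"dx":0,"dy":0,"dz":0,"rx":0,"ry":0,"rz":-7.88,"hand":4},{"dx":0,"dy":0,"dz":0,"rx":0,"ry":0,"rz":-7.88,"hand":4},{"dx":0,"dy":0,"dz":0,"rx":0,"ry":0,"rz":-7.88,"hand":4},{"dx":0,"dy":0,"dz":0,"rx":0,"ry":0,"rz":-7.88,"hand":4},{"dx":0,"dy":0,"dz":0,"rx":0,"ry":0,"rz":-7.88,"hand":4},{"dx":0,"dy":0,"dz":0,"rx":0,"ry":0,"rz":0,"hand":4}]'

```text
t: 21.75
eef_pos: [0.5631, -0.2932, 0.1712]
ee_rot: [-3.141, 0.0, 0.803]
contact_force: [-0.0, -0.4, 0.5]
grip_width: 0.0402
grip_force: 0.0
```

Request:
jog_arm --commands '[{"dx":3.6,"dy":-3.09,"dz":0,"rx":0,"ry":0,"rz":0,"hand":4},{"dx":3.6,"dy":-3.09,"dz":0,"rx":0,"ry":0,"rz":0,"hand":4},{"dx":3.6,"dy":-3.09,"dz":0,"rx":0,"ry":0,"rz":0,"hand":4},{"dx":3.6,"dy":-3.09,"dz":0,"rx":0,"ry":0,"rz":0,"hand":4},{"dx":3.6,"dy":-3.09,"dz":0,"rx":0,"ry":0,"rz":0,"hand":4},{"dx":3.6,"dy":-3.09,"dz":0,"rx":0,"ry":0,"rz":0,"hand":4},{"dx":3.6,"dy":-3.09,"dz":0,"rx":0,"ry":0,"rz":0,"hand":4},{"dx":3.6,"dy":-3.09,"dz":0,"rx":0,"ry":0,"rz":0,"hand":4},{"dx":3.6,"dy":-3.09,"dz":0,"rx":0,"ry":0,"rz":0,"hand":4},{"dx":0,"dy":0,"dz":0,"rx":0,"ry":0,"rz":0,"hand":4},{"dx":0,"dy":0,"dz":0,"rx":0,"ry":0,"rz":0,"hand":4}]'

```text
t: 22.85
eef_pos: [0.5879, 0.1339, 0.1715]
ee_rot: [-3.142, 0.001, 0.804]
contact_force: [0.0, 0.3, 0.0]
grip_width: 0.0401
grip_force: 0.0
```

```bash
cat > dial.py <<'E'
from h import *
def axis(c):
    # disc rim on plane .039: refine centre by maximising edge contrast inside/outside r=.055 over the free bright arc
    pass
def profile(c,ax,z=.039,rs=np.linspace(.044,.0535,12)):
    a=np.deg2rad(np.arange(0,360,.25))
    X=np.stack([ax[0]+rs[:,None]*np.cos(a),ax[1]+rs[:,None]*np.sin(a),np.full((len(rs),len(a)),z)],-1).reshape(-1,3)
    m=proj(c,X).reshape(len(rs),len(a),2).astype(np.float32)
    g=cv2.cvtColor(c['frame'],cv2.COLOR_BGR2GRAY)
    return cv2.remap(g,m[...,0],m[...,1],cv2.INTER_CUBIC).astype(float)
def dark(c,ax,ang_guess):
    """angle of zero tick (deg, ccw from world x): comb of 10 deg long ticks at 0..150 clockwise, r 44-50, plus zero-side edge"""
    p=profile(c,ax,rs=np.linspace(.040,.047,8)).mean(0); p=p-cv2.GaussianBlur(p[None],(0,0),24,borderType=cv2.BORDER_REPLICATE)[0]
    out=[]
    for z in np.arange(ang_guess-9,ang_guess+9,.25):
        w=sum((1.5 if k%30==0 else 1)*np.exp(-.5*(((np.arange(0,360,.25)-(z-k)+180)%360-180)/1.2)**2) for k in range(0,151,10))
        out.append((z,-(w*p).sum()))
    return np.array(out)
E
python3 - <<'E'
from dial import *
import glob
s=robot.read_state(); print(s['eef_pos'],s['ee_rot'])
from strike import fit; from bays import *
t=cap('scene'); 
print('long sc',fit(t,.11,.054,BL,.075,BL),'short',fit(t,.06,.03,BS,.075,BS))
# dial from the stored first pictures
for n in ('top0','scene0'):
    c=load(n[:-1]); c['frame']=cv2.imread('pics/%s.png'%n)
    for ax in [(.5925,.130),(.5923,.1315),(.5923,.129)]:
        o=dark(c,ax,-60); i=o[:,1].argsort()[::-1][:3]; print(n,ax,o[o[:,1].argmax()].round(2), [tuple(x.round(1)) for x in o[4::8]])
E
```

```text
[0.58787731 0.13394152 0.17148255] [-3.14156682e+00  6.35535093e-04  8.03556932e-01]
long sc (array([ 0.55956888, -0.29659903, -0.48842583]), 448) short (array([ 0.60011087, -0.17465761, -0.39074457]), 256)
top0 (0.5925, 0.13) [-60.5  785.72] [(np.float64(-68.0), np.float64(-200.2)), (np.float64(-66.0), np.float64(-427.8)), (np.float64(-64.0), np.float64(-54.3)), (np.float64(-62.0), np.float64(596.4)), (np.float64(-60.0), np.float64(753.3)), (np.float64(-58.0), np.float64(280.2)), (np.float64(-56.0), np.float64(-231.1)), (np.float64(-54.0), np.float64(-240.2)), (np.float64(-52.0), np.float64(128.2))]
top0 (0.5923, 0.1315) [-59.25 918.06] [(np.float64(-68.0), np.float64(124.1)), (np.float64(-66.0), np.float64(-362.2)), (np.float64(-64.0), np.float64(-415.5)), (np.float64(-62.0), np.float64(179.4)), (np.float64(-60.0), np.float64(841.9)), (np.float64(-58.0), np.float64(747.1)), (np.float64(-56.0), np.float64(26.7)), (np.float64(-54.0), np.float64(-426.9)), (np.float64(-52.0), np.float64(-212.8))]
top0 (0.5923, 0.129) [-61.75 594.29] [(np.float64(-68.0), np.float64(-271.4)), (np.float64
[... 829 characters left out ...]
-468.7)), (np.float64(-64.0), np.float64(-255.8)), (np.float64(-62.0), np.float64(510.0)), (np.float64(-60.0), np.float64(1003.7)), (np.float64(-58.0), np.float64(630.1)), (np.float64(-56.0), np.float64(-88.8)), (np.float64(-54.0), np.float64(-237.9)), (np.float64(-52.0), np.float64(157.5))]
scene0 (0.5923, 0.129) [ -61.25 1590.25] [(np.float64(-68.0), np.float64(-794.6)), (np.float64(-66.0), np.float64(-930.6)), (np.float64(-64.0), np.float64(288.1)), (np.float64(-62.0), np.float64(1499.8)), (np.float64(-60.0), np.float64(1205.5)), (np.float64(-58.0), np.float64(-87.7)), (np.float64(-56.0), np.float64(-730.7)), (np.float64(-54.0), np.float64(-113.3)), (np.float64(-52.0), np.float64(618.6))]
```

```bash
cat >> dial.py <<'E'
def index_ang(c,ax):
    p=profile(c,ax,z=.038,rs=np.linspace(.064,.075,10)).mean(0); a=np.arange(0,360,.25); m=(a>177)&(a<194)
    q=p[m]; 
    pk=a[m][q>q.max()-.35*(q.max()-np.median(p))]; mid=(pk.min()+pk.max())/2; k=abs(a[m]-mid)<4
    w=np.clip(np.percentile(q[k],90)-q[k],0,None); return (a[m][k]*w).sum()/w.sum()-360
E
python3 - <<'E'
from dial import *; from strike import fit; from bays import *
t=load('scene')
print('long sc',fit(t,.11,.054,BL,.06,BL),'short',fit(t,.06,.03,BS,.05,BS))
for n in ('top0','scene0'):
    c=load(n[:-1]); c['frame']=cv2.imread('pics/%s.png'%n)
    W=world_img(load(n[:-1]))if n=='scene0' else None
    for ax in [(.5925,.130),(.5923,.1315),(.5923,.129)]:
        o=dark(c,ax,-60); z=o[o[:,1].argmax(),0]; i=index_ang(c,ax); print(n,ax,z,round(i,2),'reading',round(z-i,2))
E
```

```text
long sc (array([ 0.56451789, -0.2927717 , -0.29563102]), 431) short (array([ 0.6013034 , -0.17108185, -0.29724127]), 254)
top0 (0.5925, 0.13) -60.5 -175.45 reading 114.95
top0 (0.5923, 0.1315) -59.25 -174.23 reading 114.98
top0 (0.5923, 0.129) -61.75 -176.21 reading 114.46
scene0 (0.5925, 0.13) -61.0 -174.79 reading 113.79
scene0 (0.5923, 0.1315) -59.75 -173.52 reading 113.77
scene0 (0.5923, 0.129) -61.25 -175.6 reading 114.35
```

Request:
jog_arm --commands '[{"dx":0,"dy":0.6,"dz":3.5,"rx":0,"ry":0,"rz":0,"hand":4},{"dx":0,"dy":0,"dz":3.5,"rx":0,"ry":0,"rz":0,"hand":4},{"dx":0,"dy":0,"dz":2.5,"rx":0,"ry":0,"rz":0,"hand":4},{"dx":0,"dy":0,"dz":1.7,"rx":0,"ry":0,"rz":0,"hand":4},{"dx":0,"dy":0,"dz":0,"rx":0,"ry":0,"rz":0,"hand":4},{"dx":0,"dy":0,"dz":0,"rx":0,"ry":0,"rz":0,"hand":4}]'

```text
t: 23.5
eef_pos: [0.5932, 0.128, 0.0605]
ee_rot: [3.141, -0.001, 0.802]
contact_force: [0.1, 0.5, 0.1]
grip_width: 0.0399
grip_force: 0.0
```

Request:
jog_arm --commands '[{"dx":0.1,"dy":-0.2,"dz":0.5,"rx":0,"ry":0,"rz":0,"hand":4},{"dx":0,"dy":0,"dz":0,"rx":0,"ry":0,"rz":0,"hand":4},{"dx":0,"dy":0,"dz":0,"rx":0,"ry":0,"rz":0,"hand":1},{"dx":0,"dy":0,"dz":0,"rx":0,"ry":0,"rz":0,"hand":1},{"dx":0,"dy":0,"dz":0,"rx":0,"ry":0,"rz":0,"hand":1},{"dx":0,"dy":0,"dz":0,"rx":0,"ry":0,"rz":0,"hand":1}]'

```text
t: 24.1
eef_pos: [0.5925, 0.1307, 0.0558]
ee_rot: [3.14, -0.001, 0.803]
contact_force: [0.2, -1.9, 3.5]
grip_width: 0.0148
grip_force: 61.5
```

Request:
jog_arm --commands '[{"dx":0,"dy":0,"dz":0,"rx":0,"ry":0,"rz":6.77,"hand":1},{"dx":0,"dy":0,"dz":0,"rx":0,"ry":0,"rz":6.77,"hand":1},{"dx":0,"dy":0,"dz":0,"rx":0,"ry":0,"rz":6.77,"hand":1},{"dx":0,"dy":0,"dz":0,"rx":0,"ry":0,"rz":6.77,"hand":1},{"dx":0,"dy":0,"dz":0,"rx":0,"ry":0,"rz":6.77,"hand":1},{"dx":0,"dy":0,"dz":0,"rx":0,"ry":0,"rz":6.77,"hand":1},{"dx":0,"dy":0,"dz":0,"rx":0,"ry":0,"rz":6.77,"hand":1},{"dx":0,"dy":0,"dz":0,"rx":0,"ry":0,"rz":6.77,"hand":1},{"dx":0,"dy":0,"dz":0,"rx":0,"ry":0,"rz":6.77,"hand":1},{"dx":0,"dy":0,"dz":0,"rx":0,"ry":0,"rz":6.77,"hand":1},{"dx":0,"dy":0,"dz":0,"rx":0,"ry":0,"rz":6.77,"hand":1},{"dx":0,"dy":0,"dz":0,"rx":0,"ry":0,"rz":0,"hand":1}]'

```text
t: 25.3
eef_pos: [0.5926, 0.1305, 0.0558]
ee_rot: [-3.141, -0.002, -0.497]
contact_force: [0.6, -2.9, 5.0]
grip_width: 0.0144
grip_force: 61.7
```

Request:
jog_arm --commands '[{"dx":0,"dy":0,"dz":0,"rx":0,"ry":0,"rz":0,"hand":1},{"dx":0,"dy":0,"dz":0,"rx":0,"ry":0,"rz":0,"hand":4},{"dx":0,"dy":0,"dz":0,"rx":0,"ry":0,"rz":0,"hand":4},{"dx":0,"dy":0,"dz":0,"rx":0,"ry":0,"rz":0,"hand":4},{"dx":0,"dy":0,"dz":-3,"rx":0,"ry":0,"rz":0,"hand":4},{"dx":0,"dy":0,"dz":-4,"rx":0,"ry":0,"rz":0,"hand":4},{"dx":0,"dy":0,"dz":-4,"rx":0,"ry":0,"rz":0,"hand":4},{"dx":0,"dy":0,"dz":0,"rx":0,"ry":0,"rz":0,"hand":4}]'

```text
t: 26.1
eef_pos: [0.5957, 0.1315, 0.1722]
ee_rot: [-3.135, -0.011, -0.496]
contact_force: [-0.1, 0.5, -0.0]
grip_width: 0.0402
grip_force: 0.0
```

Request:
jog_arm --commands '[{"dx":0,"dy":0,"dz":0,"rx":0,"ry":0,"rz":-8.55,"hand":5},{"dx":0,"dy":0,"dz":0,"rx":0,"ry":0,"rz":-8.55,"hand":5},{"dx":0,"dy":0,"dz":0,"rx":0,"ry":0,"rz":-8.55,"hand":5},{"dx":0,"dy":0,"dz":0,"rx":0,"ry":0,"rz":-8.55,"hand":5},{"dx":0,"dy":0,"dz":0,"rx":0,"ry":0,"rz":-8.55,"hand":5},{"dx":0,"dy":0,"dz":0,"rx":0,"ry":0,"rz":-8.55,"hand":5},{"dx":-2.43,"dy":-3.4,"dz":0,"rx":0,"ry":0,"rz":0,"hand":5},{"dx":-2.43,"dy":-3.4,"dz":0,"rx":0,"ry":0,"rz":0,"hand":5},{"dx":-2.43,"dy":-3.4,"dz":0,"rx":0,"ry":0,"rz":0,"hand":5},{"dx":-2.43,"dy":-3.4,"dz":0,"rx":0,"ry":0,"rz":0,"hand":5},{"dx":-2.43,"dy":-3.4,"dz":0,"rx":0,"ry":0,"rz":0,"hand":5},{"dx":-2.43,"dy":-3.4,"dz":0,"rx":0,"ry":0,"rz":0,"hand":5}]'

```text
t: 27.3
eef_pos: [0.3761, 0.2628, 0.1638]
ee_rot: [-3.141, 0.001, 0.399]
contact_force: [0.2, 0.7, -0.5]
grip_width: 0.0504
grip_force: 0.0
```

```bash
cat > sol.py <<'E'
from h import *
from scipy.optimize import least_squares
D=np.array([.5588,.2594,.085])
def sol(c):
    W=world_img(c); P=W[(c['depth']>0)&(W[...,2]>.05)&(W[...,2]<.072)]
    P=P[(P[:,0]>.38)&(P[:,0]<.65)&(P[:,1]>.19)&(P[:,1]<.42)]
    # keep the largest cluster on a grid
    g=np.zeros((140,120),np.uint8); ij=((P[:,:2]-[.38,.19])/.002).astype(int); g[ij[:,0],ij[:,1]]=1
    g=cv2.morphologyEx(g,cv2.MORPH_CLOSE,np.ones((5,5)))
    g=cv2.morphologyEx(g,cv2.MORPH_OPEN,np.ones((9,9)))
    k,l,st,_=cv2.connectedComponentsWithStats(g); i=1+st[1:,4].argmax()
    p=P[l[ij[:,0],ij[:,1]]==i][:,:2].astype(np.float32)
    r=cv2.minAreaRect(p*1000); a=r[2]; w=r[1]
    if w[0]<w[1]: a-=90
    a=(a+90)%180-90
    q=np.array([r[0][0]/1000,r[0][1]/1000,np.deg2rad(a)]); d=q-D
    cc,s=np.cos(D[2]),np.sin(D[2])
    return q.round(4),np.round(w,1),'in dock mm',np.round([1000*(d[0]*cc+d[1]*s),1000*(-d[0]*s+d[1]*cc),np.rad2deg(d[2])],1)
if __name__=='__main__':
    s=robot.read_state(); print(s['eef_pos'],s['ee_rot'],s['contact_force'])
    for n in ('top','scene'): print(n,*sol(cap(n)))
E
python3 sol.py; python3 - <<'E'
from dial import *
for n in ('scene','top'):
    c=load(n)
    for ax in [(.5926,.1305),(.5923,.129)]:
        o=dark(c,ax,-135); z=o[o[:,1].argmax(),0]; i=index_ang(c,ax); print(n,ax,z,round(i,2),'reading',round(z-i,2))
c=load('top'); s=load('scene')
M=np.hstack([cv2.resize(ortho(q,0.50,0.69,0.045,0.225,0.039,1000),None,fx=2.2,fy=2.2,interpolation=cv2.INTER_CUBIC) for q in (c,s)]); cv2.imwrite('pics/dial1.png',M)
E
```

```text
[0.37605529 0.26283496 0.16384108] [-3.14106954e+00  1.36159163e-03  3.99046346e-01] [ 0.15981342  0.66565792 -0.46119917]
top [0.4623 0.2978 0.3998] [97.8 89.4] in dock mm [-92.9  46.4  18. ]
scene [0.4562 0.2938 0.4034] [116.4  93.4] in dock mm [-99.4  43.   18.2]
scene (0.5926, 0.1305) -132.25 -174.38 reading 42.13
scene (0.5923, 0.129) -133.75 -175.6 reading 41.85
top (0.5926, 0.1305) -134.75 -175.08 reading 40.33
top (0.5923, 0.129) -136.25 -176.24 reading 39.99
```

View pics/dial1.png

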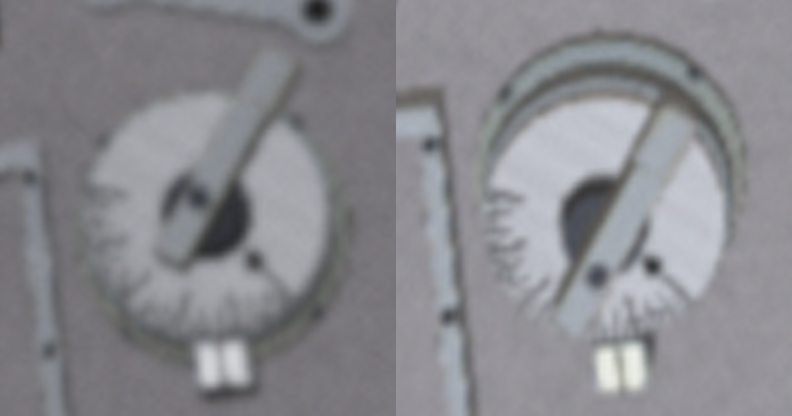

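Dial: the zero tick at (292,298) and the index at (222,365) about centre (208,215) give a reading of about 40°. Now I'll lower the hand behind the solenoid.

Request:
jog_arm --commands '[{"dx":0,"dy":0,"dz":4.5,"rx":0,"ry":0,"rz":0,"hand":5},{"dx":0,"dy":0,"dz":4.5,"rx":0,"ry":0,"rz":0,"hand":5},{"dx":0,"dy":0,"dz":4,"rx":0,"ry":0,"rz":0,"hand":5},{"dx":0,"dy":0,"dz":1.5,"rx":0,"ry":0,"rz":0,"hand":5},{"dx":0,"dy":0,"dz":0,"rx":0,"ry":0,"rz":0,"hand":5},{"dx":0,"dy":0,"dz":0,"rx":0,"ry":0,"rz":0,"hand":5},{"dx":0.8,"dy":0,"dz":0,"rx":0,"ry":0,"rz":0,"hand":5},{"dx":0.8,"dy":0,"dz":0,"rx":0,"ry":0,"rz":0,"hand":5},{"dx":0.5,"dy":0,"dz":0,"rx":0,"ry":0,"rz":0,"hand":5},{"dx":0.5,"dy":0,"dz":0,"rx":0,"ry":0,"rz":0,"hand":5}]'

```text
t: 28.4
eef_pos: [0.4004, 0.2717, 0.0205]
ee_rot: [3.142, 0.008, 0.399]
contact_force: [-9.8, -4.4, 8.2]
grip_width: 0.0499
grip_force: 5.4
```

Request:
jog_arm --commands '[{"dx":1,"dy":0,"dz":0,"rx":0,"ry":0,"rz":2.25,"hand":5},{"dx":1,"dy":0,"dz":0,"rx":0,"ry":0,"rz":2.25,"hand":5},{"dx":1,"dy":0,"dz":0,"rx":0,"ry":0,"rz":2.25,"hand":5},{"dx":1,"dy":0,"dz":0,"rx":0,"ry":0,"rz":2.25,"hand":5},{"dx":1,"dy":0,"dz":0,"rx":0,"ry":0,"rz":2.25,"hand":5},{"dx":1,"dy":0,"dz":0,"rx":0,"ry":0,"rz":2.25,"hand":5},{"dx":1,"dy":0,"dz":0,"rx":0,"ry":0,"rz":2.25,"hand":5},{"dx":0.8,"dy":0,"dz":0,"rx":0,"ry":0,"rz":2.25,"hand":5},{"dx":0,"dy":0,"dz":0,"rx":0,"ry":0,"rz":0,"hand":5}]'

```text
t: 29.3
eef_pos: [0.4787, 0.2933, 0.0206]
ee_rot: [-3.141, -0.002, 0.085]
contact_force: [-0.5, 0.0, 0.6]
grip_width: 0.0502
grip_force: 0.0
```

```bash
python3 sol.py
```

```text
[0.47865178 0.29327049 0.0205887 ] [-3.14093994e+00 -1.99412965e-03  8.46566992e-02] [-0.49090009  0.004305    0.60137636]
top [0.5566 0.3002 0.0372] [92.1 90.7] in dock mm [ 1.3 40.8 -2.7]
scene [0.5416 0.2981 0.0776] [122.2  91.7] in dock mm [-13.8  40.   -0.4]
```

Request:
jog_arm --commands '[{"dx":-3,"dy":0,"dz":0,"rx":0,"ry":0,"rz":0,"hand":5},{"dx":0,"dy":0,"dz":-4.5,"rx":0,"ry":0,"rz":0,"hand":5},{"dx":0,"dy":0,"dz":-4.5,"rx":0,"ry":0,"rz":0,"hand":5},{"dx":0,"dy":0,"dz":-3,"rx":0,"ry":0,"rz":-8.18,"hand":5},{"dx":0,"dy":0,"dz":0,"rx":0,"ry":0,"rz":-8.18,"hand":5},{"dx":0,"dy":0,"dz":0,"rx":0,"ry":0,"rz":-8.18,"hand":5},{"dx":0,"dy":0,"dz":0,"rx":0,"ry":0,"rz":-8.18,"hand":5},{"dx":0,"dy":0,"dz":0,"rx":0,"ry":0,"rz":-8.18,"hand":5},{"dx":0,"dy":0,"dz":0,"rx":0,"ry":0,"rz":-8.18,"hand":5},{"dx":0,"dy":0,"dz":0,"rx":0,"ry":0,"rz":-8.18,"hand":5},{"dx":0,"dy":0,"dz":0,"rx":0,"ry":0,"rz":-8.18,"hand":5},{"dx":0,"dy":0,"dz":0,"rx":0,"ry":0,"rz":-8.18,"hand":5}]'

```text
t: 30.6
eef_pos: [0.4477, 0.2902, 0.1405]
ee_rot: [3.14, -0.001, 1.376]
contact_force: [-0.2, 0.3, -1.2]
grip_width: 0.0503
grip_force: 0.0
```

Request:
jog_arm --commands '[{"dx":0,"dy":0,"dz":0,"rx":0,"ry":0,"rz":-8.18,"hand":5},{"dx":0,"dy":0,"dz":0,"rx":0,"ry":0,"rz":-8.2,"hand":5},{"dx":0,"dy":0,"dz":0,"rx":0,"ry":0,"rz":0,"hand":5}]'

```text
t: 30.9
eef_pos: [0.4476, 0.2902, 0.1404]
ee_rot: [3.14, -0.0, 1.656]
contact_force: [-0.0, -0.5, -0.3]
grip_width: 0.0497
grip_force: 0.0
```

Request:
jog_arm --commands '[{"dx":2.46,"dy":3.1,"dz":0,"rx":0,"ry":0,"rz":0,"hand":5},{"dx":2.46,"dy":3.1,"dz":0,"rx":0,"ry":0,"rz":0,"hand":5},{"dx":2.46,"dy":3.1,"dz":0,"rx":0,"ry":0,"rz":0,"hand":5},{"dx":0,"dy":0,"dz":0,"rx":0,"ry":0,"rz":0,"hand":5},{"dx":0,"dy":0,"dz":4,"rx":0,"ry":0,"rz":0,"hand":5},{"dx":0,"dy":0,"dz":4,"rx":0,"ry":0,"rz":0,"hand":5},{"dx":0,"dy":0,"dz":4,"rx":0,"ry":0,"rz":0,"hand":5},{"dx":0,"dy":0,"dz":0,"rx":0,"ry":0,"rz":0,"hand":5},{"dx":-0.8,"dy":0,"dz":0,"rx":0,"ry":0,"rz":0,"hand":5},{"dx":-0.8,"dy":0,"dz":0,"rx":0,"ry":0,"rz":0,"hand":5},{"dx":-0.4,"dy":0,"dz":0,"rx":0,"ry":0,"rz":0,"hand":5},{"dx":-0.4,"dy":0,"dz":0,"rx":0,"ry":0,"rz":0,"hand":5}]'

```text
t: 32.1
eef_pos: [0.5377, 0.3491, 0.0233]
ee_rot: [3.136, -0.005, 1.654]
contact_force: [-1.1, 4.9, 1.7]
grip_width: 0.0497
grip_force: 3.0
```

Request:
jog_arm --commands '[{"dx":-1,"dy":0,"dz":0,"rx":0,"ry":0,"rz":0,"hand":5},{"dx":-1,"dy":0,"dz":0,"rx":0,"ry":0,"rz":0,"hand":5},{"dx":-0.8,"dy":0,"dz":0,"rx":0,"ry":0,"rz":0,"hand":5},{"dx":-0.2,"dy":0,"dz":0,"rx":0,"ry":0,"rz":0,"hand":5}]'

```text
t: 32.5
eef_pos: [0.5403, 0.3191, 0.0232]
ee_rot: [3.136, -0.004, 1.654]
contact_force: [-0.3, 7.2, 2.9]
grip_width: 0.0501
grip_force: 3.4
```

```bash
python3 sol.py
```

```text
[0.54034306 0.31912189 0.0232013 ] [ 3.13562758 -0.0041909   1.65373609] [-0.31788202  7.20973876  2.89733536]
top [0.5486 0.2563 0.0881] [110.5  74.2] in dock mm [-10.4  -2.2   0.2]
scene [0.5489 0.2645 0.0476] [112.6  92.6] in dock mm [-9.5  5.9 -2.1]
```

Request:
jog_arm --commands '[{"dx":-0.2,"dy":0,"dz":0,"rx":0,"ry":0,"rz":0,"hand":5},{"dx":-0.2,"dy":0,"dz":0,"rx":0,"ry":0,"rz":0,"hand":5}]'

```text
t: 32.8
eef_pos: [0.5406, 0.3161, 0.0231]
ee_rot: [3.136, -0.005, 1.655]
contact_force: [-1.2, 7.7, 4.7]
grip_width: 0.0499
grip_force: 4.0
```

Request:
jog_arm --commands '[{"dx":-0.15,"dy":0,"dz":0,"rx":0,"ry":0,"rz":0,"hand":5}]'

```text
t: 32.9
eef_pos: [0.5407, 0.3147, 0.0231]
ee_rot: [3.136, -0.005, 1.655]
contact_force: [-0.4, 7.2, 4.6]
grip_width: 0.0502
grip_force: 4.0
```

Request:
jog_arm --commands '[{"dx":-0.1,"dy":0,"dz":0,"rx":0,"ry":0,"rz":0,"hand":5}]'

```text
t: 33.0
eef_pos: [0.5408, 0.3137, 0.0231]
ee_rot: [3.136, -0.005, 1.655]
contact_force: [-0.9, 8.1, 4.8]
grip_width: 0.05
grip_force: 4.0
```

Request:
jog_arm --commands '[{"dx":-0.1,"dy":0,"dz":0,"rx":0,"ry":0,"rz":0,"hand":5}]'

```text
t: 33.1
eef_pos: [0.5408, 0.3133, 0.0231]
ee_rot: [3.135, -0.006, 1.654]
contact_force: [-1.0, 11.1, 4.4]
grip_width: 0.05
grip_force: 6.0
```

Request:
jog_arm --commands '[{"dx":-0.1,"dy":0,"dz":0,"rx":0,"ry":0,"rz":0,"hand":5}]'

```text
t: 33.2
eef_pos: [0.5407, 0.3131, 0.0232]
ee_rot: [3.135, -0.007, 1.655]
contact_force: [-2.4, 14.2, 5.3]
grip_width: 0.0496
grip_force: 7.5
```

```bash
python3 sol.py
```

```text
[0.54069938 0.31314084 0.02316845] [ 3.13515333 -0.00735556  1.65481932] [-2.37769502 14.24478225  5.30927477]
top [0.5503 0.25   0.0806] [114.   73.3] in dock mm [-9.3 -8.7 -0.3]
scene [0.5497 0.2581 0.0796] [114.3  90.4] in dock mm [-9.2 -0.5 -0.3]
```

Request:
jog_arm --commands '[{"dx":2,"dy":0,"dz":0,"rx":0,"ry":0,"rz":0,"hand":5},{"dx":0,"dy":0,"dz":-4.5,"rx":0,"ry":0,"rz":0,"hand":5},{"dx":0,"dy":0,"dz":-4.5,"rx":0,"ry":0,"rz":0,"hand":4},{"dx":0,"dy":0,"dz":-3,"rx":0,"ry":0,"rz":8.18,"hand":4},{"dx":0,"dy":0,"dz":0,"rx":0,"ry":0,"rz":8.18,"hand":4},{"dx":0,"dy":0,"dz":0,"rx":0,"ry":0,"rz":8.18,"hand":4},{"dx":0,"dy":0,"dz":0,"rx":0,"ry":0,"rz":8.18,"hand":4},{"dx":0,"dy":0,"dz":0,"rx":0,"ry":0,"rz":8.18,"hand":4},{"dx":0,"dy":0,"dz":0,"rx":0,"ry":0,"rz":8.18,"hand":4},{"dx":0,"dy":0,"dz":0,"rx":0,"ry":0,"rz":8.18,"hand":4},{"dx":0,"dy":0,"dz":0,"rx":0,"ry":0,"rz":8.18,"hand":4},{"dx":0,"dy":0,"dz":0,"rx":0,"ry":0,"rz":8.18,"hand":4}]'

```text
t: 34.5
eef_pos: [0.5374, 0.3283, 0.1403]
ee_rot: [3.14, 0.0, 0.365]
contact_force: [0.2, 0.5, 0.2]
grip_width: 0.0399
grip_force: 0.0
```

Request:
jog_arm --commands '[{"dx":0,"dy":0,"dz":0,"rx":0,"ry":0,"rz":8.18,"hand":4},{"dx":0,"dy":0,"dz":0,"rx":0,"ry":0,"rz":8.2,"hand":4},{"dx":0,"dy":0,"dz":0,"rx":0,"ry":0,"rz":0,"hand":4},{"dx":0,"dy":0,"dz":0,"rx":0,"ry":0,"rz":0,"hand":4}]'

```text
t: 34.9
eef_pos: [0.5374, 0.3287, 0.1402]
ee_rot: [3.141, -0.0, 0.087]
contact_force: [0.3, -0.2, 0.9]
grip_width: 0.0398
grip_force: 0.0
```

Request:
jog_arm --commands '[{"dx":-2.65,"dy":2.36,"dz":0,"rx":0,"ry":0,"rz":0,"hand":4},{"dx":-2.65,"dy":2.36,"dz":0,"rx":0,"ry":0,"rz":0,"hand":4},{"dx":-2.65,"dy":2.36,"dz":0,"rx":0,"ry":0,"rz":0,"hand":4},{"dx":0,"dy":0,"dz":0,"rx":0,"ry":0,"rz":0,"hand":4},{"dx":0,"dy":0,"dz":4,"rx":0,"ry":0,"rz":0,"hand":4},{"dx":0,"dy":0,"dz":4,"rx":0,"ry":0,"rz":0,"hand":4},{"dx":0,"dy":0,"dz":4,"rx":0,"ry":0,"rz":0,"hand":4},{"dx":0,"dy":0,"dz":0,"rx":0,"ry":0,"rz":0,"hand":4},{"dx":0.8,"dy":0,"dz":0,"rx":0,"ry":0,"rz":0,"hand":4},{"dx":0.6,"dy":0,"dz":0,"rx":0,"ry":0,"rz":0,"hand":4},{"dx":0.4,"dy":0,"dz":0,"rx":0,"ry":0,"rz":0,"hand":4}]'

```text
t: 36.0
eef_pos: [0.4827, 0.2542, 0.0226]
ee_rot: [-3.141, 0.002, 0.085]
contact_force: [-12.6, -0.2, 10.2]
grip_width: 0.0398
grip_force: 6.4
```

Request:
jog_arm --commands '[{"dx":0.3,"dy":0,"dz":0,"rx":0,"ry":0,"rz":0,"hand":4},{"dx":0.3,"dy":0,"dz":0,"rx":0,"ry":0,"rz":0,"hand":4}]'

```text
t: 36.2
eef_pos: [0.4858, 0.2546, 0.022]
ee_rot: [-3.141, 0.007, 0.085]
contact_force: [-13.1, 0.1, 9.0]
grip_width: 0.0399
grip_force: 6.0
```

Request:
jog_arm --commands '[{"dx":0.15,"dy":0,"dz":0,"rx":0,"ry":0,"rz":0,"hand":4}]'

```text
t: 36.3
eef_pos: [0.4878, 0.2548, 0.0219]
ee_rot: [-3.141, 0.005, 0.085]
contact_force: [-11.8, 0.2, 9.3]
grip_width: 0.0402
grip_force: 6.0
```

Request:
jog_arm --commands '[{"dx":0.1,"dy":0,"dz":0,"rx":0,"ry":0,"rz":0,"hand":4}]'

```text
t: 36.4
eef_pos: [0.4885, 0.2548, 0.022]
ee_rot: [-3.141, 0.006, 0.085]
contact_force: [-12.3, 0.6, 9.5]
grip_width: 0.04
grip_force: 6.2
```

```bash
python3 sol.py
```

```text
[0.48845343 0.25484262 0.02195137] [-3.14120355  0.00645571  0.08531447] [-12.29901136   0.63596241   9.46720635]
top [ 0.5817  0.262  -1.5677] [59.4 91.8] in dock mm [ 23.1   0.7 -94.7]
scene [0.5531 0.2586 0.0919] [122.2  89.9] in dock mm [-5.7 -0.4  0.4]
```

Request:
jog_arm --commands '[{"dx":0.15,"dy":0,"dz":0,"rx":0,"ry":0,"rz":0,"hand":4}]'

```text
t: 36.6
eef_pos: [0.4893, 0.2549, 0.022]
ee_rot: [-3.141, 0.008, 0.085]
contact_force: [-11.7, -0.1, 10.4]
grip_width: 0.0401
grip_force: 6.0
```

Request:
jog_arm --commands '[{"dx":0.1,"dy":0,"dz":0,"rx":0,"ry":0,"rz":0,"hand":4}]'

```text
t: 36.7
eef_pos: [0.491, 0.2551, 0.0219]
ee_rot: [-3.141, 0.006, 0.085]
contact_force: [-11.5, -0.4, 7.2]
grip_width: 0.0399
grip_force: 5.7
```

Request:
jog_arm --commands '[{"dx":0.1,"dy":0,"dz":0,"rx":0,"ry":0,"rz":0,"hand":4}]'

```text
t: 36.8
eef_pos: [0.4918, 0.2552, 0.022]
ee_rot: [-3.141, 0.006, 0.085]
contact_force: [-12.2, -0.1, 9.4]
grip_width: 0.0398
grip_force: 6.2
```

Request:
jog_arm --commands '[{"dx":0.1,"dy":0,"dz":0,"rx":0,"ry":0,"rz":0,"hand":4}]'

```text
t: 36.9
eef_pos: [0.4918, 0.2551, 0.022]
ee_rot: [-3.141, 0.01, 0.085]
contact_force: [-16.9, 0.4, 13.2]
grip_width: 0.0399
grip_force: 8.5
```

Request:
jog_arm --commands '[{"dx":0.1,"dy":0,"dz":0,"rx":0,"ry":0,"rz":0,"hand":4}]'

```text
t: 37.0
eef_pos: [0.4917, 0.2551, 0.022]
ee_rot: [3.141, 0.013, 0.085]
contact_force: [-20.6, -1.0, 17.0]
grip_width: 0.0404
grip_force: 10.2
```

Request:
jog_arm --commands '[{"dx":0.1,"dy":0,"dz":0,"rx":0,"ry":0,"rz":0,"hand":4}]'

```text
t: 37.1
eef_pos: [0.4917, 0.2551, 0.022]
ee_rot: [3.141, 0.015, 0.086]
contact_force: [-22.8, -0.5, 17.8]
grip_width: 0.04
grip_force: 11.4
```

The end bar holds: the force climbs while the position stays put. I'll back off, clear the view and check everything.

Request:
jog_arm --commands '[{"dx":-1,"dy":0,"dz":0,"rx":0,"ry":0,"rz":0,"hand":4},{"dx":-2,"dy":0,"dz":0,"rx":0,"ry":0,"rz":0,"hand":4},{"dx":0,"dy":0,"dz":-4.5,"rx":0,"ry":0,"rz":0,"hand":4},{"dx":0,"dy":0,"dz":-4.5,"rx":0,"ry":0,"rz":0,"hand":4},{"dx":0,"dy":0,"dz":-4.5,"rx":0,"ry":0,"rz":0,"hand":4},{"dx":0,"dy":4.5,"dz":0,"rx":0,"ry":0,"rz":0,"hand":4},{"dx":0,"dy":4.5,"dz":0,"rx":0,"ry":0,"rz":0,"hand":4},{"dx":0,"dy":4.5,"dz":0,"rx":0,"ry":0,"rz":0,"hand":4},{"dx":0,"dy":4.5,"dz":0,"rx":0,"ry":0,"rz":0,"hand":4},{"dx":0,"dy":4.5,"dz":0,"rx":0,"ry":0,"rz":0,"hand":4},{"dx":0,"dy":4.5,"dz":0,"rx":0,"ry":0,"rz":0,"hand":4},{"dx":0,"dy":0,"dz":0,"rx":0,"ry":0,"rz":0,"hand":4}]'

```text
t: 38.3
eef_pos: [0.4919, -0.0218, 0.1576]
ee_rot: [3.138, -0.006, 0.078]
contact_force: [-0.3, 0.2, -0.3]
grip_width: 0.0402
grip_force: 0.0
```

```bash
python3 sol.py; python3 - <<'E'
from dial import *; from strike import fit; from bays import *
for n in ('scene','top'):
    c=load(n); cv2.imwrite('pics/end_%s.png'%n,c['frame'])
    for f,a in ((fit,(c,.11,.054,BL,.06,BL)),(fit,(c,.06,.03,BS,.05,BS))):
        try: print(n,f(*a))
        except Exception as e: print('occl')
    for ax in [(.5926,.1305)]:
        o=dark(c,ax,-135); z=o[o[:,1].argmax(),0]; i=index_ang(c,ax); print(n,'reading',round(z-i,2))
E
```

```text
[ 0.49193845 -0.02181079  0.15764837] [ 3.13806701 -0.00575736  0.07845842] [-0.33423051  0.20600641 -0.27056248]
top [0.5587 0.2598 0.0842] [111.7  91. ] in dock mm [-0.   0.4 -0. ]
scene [0.5588 0.2592 0.0812] [114.1  90.5] in dock mm [ 0.  -0.2 -0.2]
scene (array([ 0.57522554, -0.30049481, -0.12913384]), 239)
scene (array([ 0.60092334, -0.17075292, -0.30644401]), 258)
scene reading 42.12
top (array([ 0.5753794 , -0.29904044, -0.53127211]), 236)
top (array([ 0.60060475, -0.17029618, -0.30698792]), 194)
top reading 40.28
```

View pics/end_scene.png

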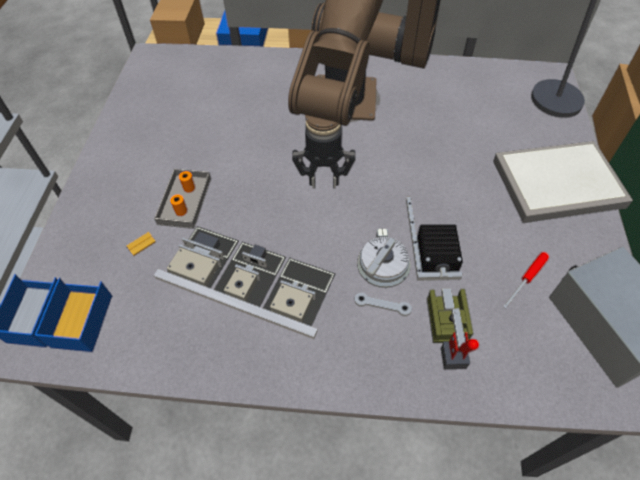

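View pics/end_top.png

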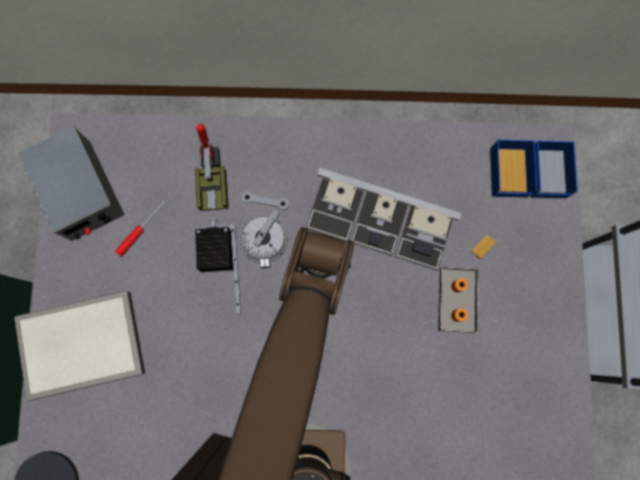

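The solenoid is home. The long strike, at (210,242) in the scene view, has been knocked towards its case, so I'll look closer.

```bash
python3 - <<'E'
from h import *
c=load('top'); s=load('scene')
M=np.hstack([cv2.resize(ortho(q,0.50,0.68,-0.38,-0.2,0.03,1000),None,fx=2.2,fy=2.2,interpolation=cv2.INTER_CUBIC) for q in (c,s)]); cv2.imwrite('pics/l1.png',M); print(M.shape)
# height map in bay frame, plate/box points (z .028-.040) with colour split by brightness
b=np.array([.5637,-.2938]);a=-.297
for q in (c,s):
    W=world_img(q); m=(q['depth']>0)&(W[...,2]>.02)&(W[...,2]<.05)
    d=W[m][:,:2]-b; g=q['frame'][m].astype(int); x=d[:,0]*np.cos(a)+d[:,1]*np.sin(a); y=-d[:,0]*np.sin(a)+d[:,1]*np.cos(a)
    k=(abs(x)<.05)&(abs(y)<.1); print(k.sum(), 'x',np.percentile(x[k],[0,2,50,98,100]).round(3),'y',np.percentile(y[k],[0,2,50,98,100]).round(3))
    dk=k&(g.mean(1)<70); print('dark box',dk.sum(),x[dk].min().round(3),x[dk].max().round(3),y[dk].min().round(3),y[dk].max().round(3))
E
```

```text
(396, 792, 3)
479 x [-0.048 -0.032  0.022  0.048  0.05 ] y [-0.1   -0.086 -0.004  0.046  0.099]
dark box 238 -0.003 0.049 -0.049 0.099
568 x [-0.048 -0.029  0.026  0.046  0.05 ] y [-0.1   -0.092 -0.004  0.05   0.099]
dark box 23 -0.03 0.023 -0.067 0.025
```

View pics/l1.png

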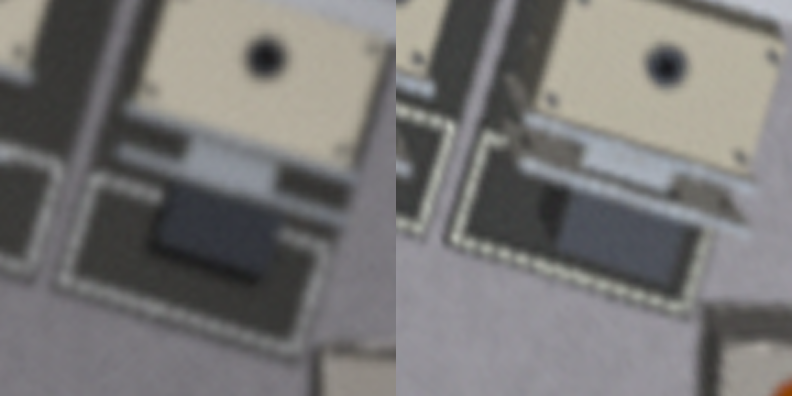

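The long strike is still square but pushed about 16 mm towards the case, with the plate against the bolt (top view: plate from (120,153) to (350,212)). I'll fit its pose, regrip it and set it back.

```bash
python3 - <<'E'
from strike import *; from bays import *
a=-.297; e=np.array([np.cos(a),np.sin(a)]); 
b=[*(np.array(BL[:2])+.009*e),a]; q0=[*(np.array(BL[:2])+.016*e),a]
for n in ('top','scene'):
    x,k=fit(load(n),.11,.054,q0,.062,b); d=x[:2]-BL[:2]; print(n,x.round(4),k,'in bay',d@e,d@[-e[1],e[0]])
s=robot.read_state(); print(s['eef_pos'],s['ee_rot'],s['joint_positions'])
E
```

```text
top [ 0.5795 -0.3006 -0.304 ] 358 in bay 0.017042244597738367 -0.0018498001854448242
scene [ 0.5795 -0.3015 -0.3066] 421 in bay 0.017349237188313736 -0.0027048778009716376
[ 0.49095367 -0.01796725  0.1566671 ] [ 3.14075143 -0.00357015  0.08195621] [-2.43611995e-01 -4.89517332e-02  2.08807292e+00  3.87199368e-04
  1.09881983e+00  1.24505421e+00]
```

Request:
jog_arm --commands '[{"dx":0,"dy":0,"dz":0,"rx":0,"ry":0,"rz":7.05,"hand":7.5},{"dx":0,"dy":0,"dz":0,"rx":0,"ry":0,"rz":7.05,"hand":7.5},{"dx":0,"dy":0,"dz":0,"rx":0,"ry":0,"rz":7.05,"hand":7.5},{"dx":0,"dy":0,"dz":0,"rx":0,"ry":0,"rz":0,"hand":7.5}]'

```text
t: 38.8
eef_pos: [0.4902, -0.0154, 0.1556]
ee_rot: [-3.141, -0.002, -0.282]
contact_force: [-0.0, -1.4, 0.1]
grip_width: 0.0751
grip_force: 0.0
```

Request:
jog_arm --commands '[{"dx":0,"dy":0,"dz":0,"rx":0,"ry":0,"rz":1,"hand":7.5},{"dx":2.37,"dy":3.52,"dz":0,"rx":0,"ry":0,"rz":0,"hand":7.5},{"dx":2.37,"dy":3.52,"dz":0,"rx":0,"ry":0,"rz":0,"hand":7.5},{"dx":2.37,"dy":3.52,"dz":0,"rx":0,"ry":0,"rz":0,"hand":7.5},{"dx":2.37,"dy":3.52,"dz":0,"rx":0,"ry":0,"rz":0,"hand":7.5},{"dx":2.37,"dy":3.52,"dz":0,"rx":0,"ry":0,"rz":0,"hand":7.5},{"dx":2.37,"dy":3.52,"dz":0,"rx":0,"ry":0,"rz":0,"hand":7.5},{"dx":2.37,"dy":3.52,"dz":0,"rx":0,"ry":0,"rz":0,"hand":7.5},{"dx":0,"dy":0,"dz":4,"rx":0,"ry":0,"rz":0,"hand":7.5},{"dx":0,"dy":0,"dz":4,"rx":0,"ry":0,"rz":0,"hand":7.5},{"dx":0,"dy":0,"dz":0,"rx":0,"ry":0,"rz":0,"hand":7.5},{"dx":0,"dy":0,"dz":0,"rx":0,"ry":0,"rz":0,"hand":7.5}]'

```text
t: 40.0
eef_pos: [0.5748, -0.3006, 0.0744]
ee_rot: [-3.141, 0.002, -0.301]
contact_force: [0.1, -0.6, 0.7]
grip_width: 0.0748
grip_force: 0.0
```

Request:
jog_arm --commands '[{"dx":0,"dy":-0.1,"dz":2.5,"rx":0,"ry":0,"rz":0,"hand":7.5},{"dx":0,"dy":0,"dz":2.5,"rx":0,"ry":0,"rz":0,"hand":7.5},{"dx":0,"dy":0,"dz":1.1,"rx":0,"ry":0,"rz":0,"hand":7.5},{"dx":0,"dy":0,"dz":0,"rx":0,"ry":0,"rz":0,"hand":7.5},{"dx":0,"dy":0,"dz":0,"rx":0,"ry":0,"rz":0,"hand":4.5},{"dx":0,"dy":0,"dz":0,"rx":0,"ry":0,"rz":0,"hand":4.5},{"dx":0,"dy":0,"dz":0,"rx":0,"ry":0,"rz":0,"hand":4.5},{"dx":0,"dy":0,"dz":0,"rx":0,"ry":0,"rz":0,"hand":4.5}]'

```text
t: 40.8
eef_pos: [0.5766, -0.3013, 0.0168]
ee_rot: [3.141, -0.003, -0.302]
contact_force: [-2.1, 2.7, 5.9]
grip_width: 0.0522
grip_force: 66.1
```

Request:
jog_arm --commands '[{"dx":-0.4,"dy":0,"dz":0,"rx":0,"ry":0,"rz":0,"hand":4.5},{"dx":0,"dy":0,"dz":-0.6,"rx":0,"ry":0,"rz":0,"hand":4.5},{"dx":-0.7,"dy":-0.15,"dz":0,"rx":0,"ry":0,"rz":0,"hand":4.5},{"dx":-0.7,"dy":-0.15,"dz":0,"rx":0,"ry":0,"rz":0,"hand":4.5},{"dx":0,"dy":0,"dz":0,"rx":0,"ry":0,"rz":0,"hand":4.5},{"dx":0,"dy":0,"dz":0.5,"rx":0,"ry":0,"rz":0,"hand":4.5},{"dx":0,"dy":0,"dz":0,"rx":0,"ry":0,"rz":0,"hand":4.5},{"dx":0,"dy":0,"dz":0,"rx":0,"ry":0,"rz":0,"hand":4.5}]'

```text
t: 41.6
eef_pos: [0.5587, -0.2921, 0.0167]
ee_rot: [-3.141, 0.003, -0.302]
contact_force: [-6.4, 4.6, 10.3]
grip_width: 0.0522
grip_force: 66.5
```

Request:
jog_arm --commands '[{"dx":0,"dy":0,"dz":0,"rx":0,"ry":0,"rz":0,"hand":7},{"dx":0,"dy":0,"dz":0,"rx":0,"ry":0,"rz":0,"hand":7},{"dx":0,"dy":0,"dz":0,"rx":0,"ry":0,"rz":0,"hand":7},{"dx":0,"dy":0,"dz":-3,"rx":0,"ry":0,"rz":0,"hand":7},{"dx":0,"dy":0,"dz":-4,"rx":0,"ry":0,"rz":0,"hand":7},{"dx":0,"dy":0,"dz":-5,"rx":0,"ry":0,"rz":0,"hand":7},{"dx":-4,"dy":-2.5,"dz":0,"rx":0,"ry":0,"rz":0,"hand":7},{"dx":-4,"dy":-2.5,"dz":0,"rx":0,"ry":0,"rz":0,"hand":7},{"dx":0,"dy":-4.8,"dz":0,"rx":0,"ry":0,"rz":0,"hand":7},{"dx":0,"dy":-4.8,"dz":0,"rx":0,"ry":0,"rz":0,"hand":7},{"dx":0,"dy":-4.8,"dz":0,"rx":0,"ry":0,"rz":0,"hand":7},{"dx":0,"dy":0,"dz":0,"rx":0,"ry":0,"rz":0,"hand":7}]'

```text
t: 42.8
eef_pos: [0.541, -0.0785, 0.1347]
ee_rot: [-3.14, -0.0, -0.296]
contact_force: [-0.3, 0.0, -0.4]
grip_width: 0.07
grip_force: 0.0
```

```bash
cat > chk.py <<'E'
import subprocess
from strike import *; from bays import *; from sol import sol
a=-.297; e=np.array([np.cos(a),np.sin(a)])
for n in ('top','scene'):
    c=cap(n); print(n,*sol(c))
    for nm,B,L,b,r in (('long',BL,.11,.054,.06),('short',BS,.06,.03,.05)):
        try:
            x,k=fit(c,L,b,B,r,B); d=x[:2]-B[:2]; print(nm,x.round(4),k,'in bay',(d@e).round(4),(d@[-e[1],e[0]]).round(4))
        except Exception: print(nm,'occluded')
E
python3 chk.py; python3 - <<'E'
from h import *
c=load('top'); s=load('scene')
M=np.hstack([ortho(q,0.38,0.68,-0.45,-0.0,0.03,880) for q in (c,s)]); cv2.imwrite('pics/end2.png',M)
E
```

```text
top [0.5592 0.2597 0.088 ] [113.2  91.3] in dock mm [0.4 0.3 0.2]
long [ 0.5618 -0.2918 -0.2932] 358 in bay -0.0024 0.0014
short [ 0.5952 -0.1866  0.1265] 56 in bay -0.0009 -0.0169
scene [0.5594 0.2588 0.0869] [115.5  89.7] in dock mm [ 0.5 -0.7  0.1]
long [ 0.5619 -0.2927 -0.2987] 430 in bay -0.002 0.0005
short [ 0.601  -0.1705 -0.3037] 259 in bay -0.0 0.0002
```

View pics/end2.png

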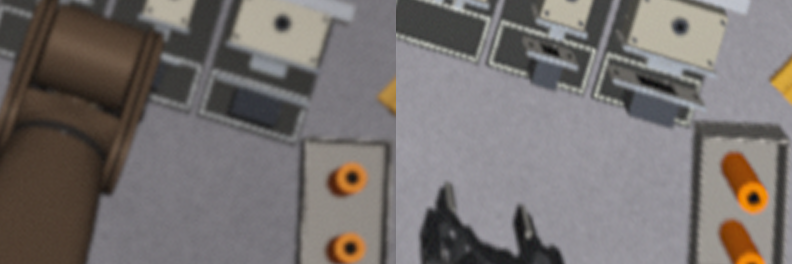

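Everything checks out in both views: the strikes are centred at (555,60) and (655,95), the spacers are in the tray, the solenoid is within 1 mm of home and the dial reads about 40°. I'm handing in.

```bash
python3 -c "
from cell import robot
print(robot.job_done())"
```

```text
the job is handed in; nothing more can be done
None
```

The job is handed in. Both spacers are in the tray, the solenoid is within about 1 mm of home, the dial reads about 40° (two other image readings gave 38.6° and 42°), and the short and long strikes are centred in their bays. There was no middle strike, so its bay is empty. The long strike was knocked out of place partway through and I put it back. Coupler arm and screwdriver were left alone and look unmoved; I did not separately check the lock cylinder.

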